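Hook a support ring out of the parts tray and clamp it to set torque

ROBOT

A 6-joint arm with a two-finger parallel gripper is mounted at the origin on the work surface. World frame = base frame: x ahead of the robot, y to its left, z up, the work surface at z = 0. Lengths are in mm, angles in rad, forces in N, time in s.
With the tool pointing down it reaches from about 350 to 875 mm from the base axis. Payload 4.2 kg.
Tool frame: the origin (TCP) lies where the fingers leave the gripper's body, on its centre line; the fingertips stand ahead of it and the grasp point (between the pads) lies 54 mm ahead of it (arm.nose_length is the z of the fingertips in the tool frame, in mm); z points along the fingers, x is the direction in which the jaws open and shut, and the axes are right-handed (so a half turn about z gives the same grasp; the last joint's range is limited). The gripper opens to 85 mm and grips with 20 to 120 N. Pads are 22 mm wide; open, the fingers measure 114 mm over their backs; the gripper's body (76 mm by 85 mm) begins 54 mm behind the grasp point. The pads swing forward as they close: fully open they stand 13 mm farther back than shut.
Start: joints at [1.583, 0.385, 0.008, 0, -1.194, -0.259], TCP at [152.657, 606.049, 303.912] pointing down, gripper open.
Joint ranges: [-3.14, 3.14], [-1.21, 2.06], [-1.07, 1.41], [-3.16, 2.05], [-2.99, -0.16], [-3.1, 3.1]. Speed limits (rad/s): [2.79, 2.79, 3.14, 3.14, 3.14, 3.14].

INTERFACE

Orientations are given as a unit quaternion [x, y, z, w].
In Python, from bench import arm, imaging, job_done gives the robot as it stands.
- The arm moves only by the shell command python3 -m crank 'ROWS' [OPENING]. ROWS is a JSON object of lists of equal length, an entry for each row: "delta_pos": the shift along the tool's x, y, z in m, a list of three; "twist": the turn about the tool's z in rad. In form: {"delta_pos": [[tx, ty, tz], ...], "twist": [twist, ...]}. A call has 1 to 8 rows; each row shifts and turns the commanded pose from where the row before left it, along the tool's axes as they then stand; what a row does not reach is not made up. A row lasts 1/12 s, in which the tool goes at most 41.7 mm and 7.16 degrees, less where a joint would pass 70% of its speed; a pose out of reach is approached as far as the arm can. A call is refused whole if a number of a shift passes 0.0417 or a number of a turn 0.125, either way. A call with a gripper value outside its range is refused whole. OPENING is the opening, from 0 (shut) to 1 (fully open), set as the call begins (- or left out, the last holds). The fingers move at their own pace and stop on an object; the grip force is fixed at half the most. Time passes only in rows, so rows that do not move let the fingers close. It gives the time, the measured TCP pose, the force and the opening at its end, in the units of the state.
- arm.read_state(): the state, without advancing time (a new reading comes with each control period).
- imaging.get_image(name): name is "side" or "top"; returns (picture, depth): 384x512x3 uint8, blue, green, red; 384x512 float32, mm along the optical axis (not along the pixel's ray), 0 where there is no reading.
- imaging.camera_model(name): a dict with "vfov" (degrees; the focal length in pixels is half the picture's height over the tangent of half this angle, whatever the lens; pixels are square), "cx", "cy" (the principal point, pixels), "dist" ([k1, k2, p1, p2, k3] as OpenCV has them; the pictures are not rectified), "T" (4x4, takes a point from camera to world coordinates). Camera axes: x right, y up, looking along -z (the intrinsics and any distortion apply to the point x, -y, -z); pixel columns grow to the right and rows downward; lengths in mm; the calibration is good to about 2 mm. A picture is of the moment at which its call begins. camera_model takes no time and is no camera call.
- job_done(): hands the job in, once; it reports no verdict.
The state is a dict: "clock": time; "joints": joint angles; "joint_vel": joint speeds; "joint_efforts": joint torques, N m; "position": TCP position; "ee_rot": TCP orientation; "contact_force": force on the tool from outside, world axes, zero at the start; "wrist_torque": the same for the moment, N m; "gripper_width": finger opening in mm.
Only numpy, scipy, OpenCV 4.12 (cv2) and the standard library are available. Lean on these libraries where they do the work, as an engineer would, in place of code of your own. Each camera call takes 0.05 s, during which the arm holds its last target.

TASK

Drag the red support ring out of the cluttered parts tray through the tray's open side, sliding it along the floor without lifting it until it is wholly outside, and leave all the other parts in the tray. Then lay it flat on the bench clamp with its steel stem in the slot and the stem's end home against the stop, and turn the yellow knob clockwise until its clutch slips with the jaw tight on the stem. Let go, and do not disturb the jar or the bottle on the bench.

Things in the scene. Friction and masses are not known exactly. Their poses are not given: they have to be found in the camera images.
- tray: White parts tray fixed to the bench, 250 (x) x 310 (y) mm, floor 3 mm thick, walls 5 mm thick and 30 mm high on three sides and none on its -x side (the open side, facing the bench's middle). Origin: underside, centre; the open edge is at x = -125 mm in its frame. Its x axis points roughly along world +y.
- red_ring_center (a point): Target: centre of the opening (free space) of a support ring lying flat, 12 mm thick all over: a red ring of 12 mm round bar, 84 mm outside, 60 mm inside diameter, with a plain steel stem 12 mm in diameter. Half-way up, 6 mm above what it lies on; x along the stem, z up. The ring lies towards the tray's open side, the stem away from it. Shut fingers fit into the opening.
- red_ring_grip (a point): Point on the red ring's stem axis 62 mm from the ring's centre, half-way up, 11 mm from the centre of mass: where to pinch the stem (12 mm across). Axes as for the ring's centre.
- red_ring_end (a point): Free end of the red ring's stem, 160 mm from the ring's centre, on the stem's axis. Axes as for the ring's centre.
- blue_ring_center (a point): Centre of the opening of the blue support ring, else the same as the red one, lying beside it in the tray (either may be on either side). Stays in the tray.
- rod_a_center (a point): Centre of a loose steel rod, 12 mm diameter, 120 mm long, on the tray's floor between the two stems. Stays in the tray.
- rod_b_center (a point): Centre of a loose steel rod, 12 mm diameter, 150 mm long, lying on top across the stems of both rings. It may drop to the floor; stays in the tray.
- boss_a_center (a point): Centre of the body of a red rod clamp (62 x 24 x 28 mm, with a small thumbscrew on top, 50 mm high) in the tray by one side wall. Stays in the tray.
- boss_b_center (a point): Centre of the body of a dark rod clamp of the same size by the other side wall. Stays in the tray.
- clamp: Bench clamp fixed to the bench. Aluminium base plate, 8 mm thick, x -125 to 125, y -55 to 85 mm; origin on its underside, z up. The stem's slot runs along x, open at the top and at its -x end, from x = 45 to 95 mm, with the plate as floor: a fixed wall with its face at y = -6 mm, the jaw on the +y side, and the stop at x = 95 mm (walls 32 mm above the bench).
- slot_mid (a point): Middle of the open slot at stem height: x 70, y 5 mm in the clamp's frame, 14 mm above the bench (6 above the plate); axes as the clamp's. When the stem's end is home the ring's centre lies at x -65 mm.
- stop_face (a point): Where the middle of the stem's end comes to rest: on the stop's face at x 95, y 0 mm in the clamp's frame, 14 mm above the bench; axes as the clamp's.
- knob_grip (a point): Clutch knob's vertical axis, 66 mm above the bench, at x 80, y 55 mm in the clamp's frame; turns with the knob. Yellow bar grip 60 mm long (this x), 18 mm wide (this y), 48 to 78 mm above the bench, on a black boss of 30 mm diameter, a steel collar of 52 mm (top at 40 mm) and a grey housing 60 x 50 mm (top at 33 mm).
- screw (a joint): Angle of the collar under the knob, rad, growing clockwise seen from above; starts between 0 and 0.25. Each rad moves the jaw 12.5 mm towards the fixed wall; the jaw meets the 12 mm stem at about 0.8 and then stops. Turning takes about 0.06 N m. It stays where it is left.
- clutch (a joint): Slip of the knob against its collar, rad, growing clockwise; 0 at the start. The knob carries the collar with it until the jaw is tight, then slips at 0.15 N m. Slipped by more than 0.2 counts as set; more does no harm, and a red mark on the collar then shows from under the bar's end. A clockwise turn of about 1.3 rad from the start is enough in every case.
- jar_mid (a point): Middle of a clear jar with a white cap, 68 mm diameter, 100 mm high. A bystander.
- bottle_mid (a point): Middle of an amber bottle, 60 mm diameter, 150 mm high. A bystander.
- red_ring: The red ring as a whole: origin under the ring's centre, x along the stem, z up. 202 mm long overall, about 190 g.
- jaw: The clamp's brass sliding jaw, x 46 to 91 mm in the clamp's frame, top 29 mm above the bench; its origin is 7 mm behind its gripping face, which looks to the clamp's -y and stands at y = 16 mm when fully open (slot 22 mm wide).

How it is judged (in metres and radians):
On the way, in this order (a step that is already met when the one before it is completed fails the run):
1. the red ring has been dragged wholly out through the tray's open side (x of red_ring_end in the frame of tray below -0.125 m), for 0.1 s.
2. the red ring lies flat on the clamp, stem in the slot, its end within 9 mm of the stop (x of red_ring_end in the frame of clamp between 0.086 and 0.099 m and z of each of red_ring_end, red_ring_center in the frame of clamp below 0.019 m and z of red_ring_center in the frame of clamp above 0.009 m and angle between the x axis of red_ring_center and the x axis of clamp, either way round below 0.12 rad), for 0.2 s.
3. the knob has been turned clockwise until its clutch slipped by more than 0.2 rad (value of joint clutch above 0.2 rad), for 0.1 s.
At the end, for the whole second after the job is handed in: Red ring flat on the clamp plate (within 5 mm), stem along the slot within 0.12 rad, its end within 9 mm of the stop and 5 mm of the clamped line, at rest; jaw pressing the stem with over 1 N; clutch slipped by more than 0.2 rad (all of step 2 and value of joint clutch above 0.2 rad and y of red_ring_end in the frame of clamp between -0.005 and 0.005 m and contact force between jaw and red_ring above 1 N and linear speed of red_ring below 0.02 m/s); the robot touches nothing.
It fails at once if the red ring was lifted more than about 30 mm before it was wholly out of the tray (not (x of red_ring_end in the frame of tray below -0.125 m) and height (world z) of any of red_ring_center, red_ring_end above 0.04 m).
It fails at once if another part left the tray (its centre passed the open edge or a side, or rose more than about 50 mm above the floor) ((x of blue_ring_center in the frame of tray below -0.125 m or y of blue_ring_center in the frame of tray above 0.16 m or y of blue_ring_center in the frame of tray below -0.16 m or x of blue_ring_center in the frame of tray above 0.13 m or height (world z) of blue_ring_center above 0.06 m) or (x of rod_a_center in the frame of tray below -0.125 m or y of rod_a_center in the frame of tray above 0.16 m or y of rod_a_center in the frame of tray below -0.16 m or x of rod_a_center in the frame of tray above 0.13 m or height (world z) of rod_a_center above 0.06 m) or (x of rod_b_center in the frame of tray below -0.125 m or y of rod_b_center in the frame of tray above 0.16 m or y of rod_b_center in the frame of tray below -0.16 m or x of rod_b_center in the frame of tray above 0.13 m or height (world z) of rod_b_center above 0.06 m) or (x of boss_a_center in the frame of tray below -0.125 m or y of boss_a_center in the frame of tray above 0.16 m or y of boss_a_center in the frame of tray below -0.16 m or x of boss_a_center in the frame of tray above 0.13 m or height (world z) of boss_a_center above 0.06 m) or (x of boss_b_center in the frame of tray below -0.125 m or y of boss_b_center in the frame of tray above 0.16 m or y of boss_b_center in the frame of tray below -0.16 m or x of boss_b_center in the frame of tray above 0.13 m or height (world z) of boss_b_center above 0.06 m)).
It fails at once if the jar or the bottle was moved by more than 30 mm (distance of any of jar_mid, bottle_mid from where it was at the start of the episode above 0.03 m).
It also fails if it takes over 67 s, if anything falls off the work surface, if the arm or the gripper's body presses on something with over 40 N, if the wrist force passes 120 N, or if a joint passes its speed limit or range.

## Working session

There is one attempt and no reset: what is moved stays moved. The work goes in short steps, Python scripts to look and compute and a shell command to move; the robot and the scene stay as the last step left them, time stands still between calls to the robot, and variables do not carry over. Pictures are saved under pics/ and viewed, and the job is handed in when it is done.

```bash
ls; mkdir -p pics; python3 - <<'E'
from bench import arm, imaging
import cv2
s=arm.read_state(); print(s); print(arm.nose_length)
for n in ("side","top"):
    p,d=imaging.get_image(n); cv2.imwrite(f"pics/{n}0.png",p)
    import numpy as np; np.save(f"{n}0.npy",d)
    print(n,imaging.camera_model(n))
E
```

```text
pics
{'clock': 0.0, 'joints': array([ 1.58260470e+00,  3.85565704e-01,  6.61816624e-03, -5.49913422e-04,
       -1.19400752e+00, -2.58576222e-01]), 'joint_vel': array([-0.00178057,  0.00019792, -0.00172907, -0.00118914,  0.0001685 ,
        0.00221039]), 'joint_efforts': array([-3.64905418e-04, -3.92283833e+01,  1.88392246e+01,  4.18583527e+00,
       -4.69696926e-03, -3.74851680e-06]), 'position': array([152.54393615, 605.64973572, 302.80534018]), 'ee_rot': array([-6.14626446e-01,  7.88817534e-01, -7.04427866e-04, -8.56809016e-04]), 'contact_force': array([-0.92512579, -0.9100152 , -0.51442255]), 'wrist_torque': array([ 0.00041669, -0.0002568 , -0.0455435 ]), 'gripper_width': 85.10303871701157}
72.6
side {'vfov': 48.048520559650996, 'cx': 261.70440067767515, 'cy': 193.99889769731135, 'dist': array([-0.14015414,  0.        ,  0.        ,  0.        ,  0.        ]), 'T': array([[ 8.50109769e-01,  3.15180672e-01, -4.21870271e-01,
         1.84838032e+02],
       [-5.26604553e-01,  5.07260766e-01, -6.82183377e-01,
        -6.93750504e+02],
       [-1.01277805e-03,  8.02089558e-01,  5.97202910e-01,
         7.30889916e+02],
       [ 0.00000000e+00,  0.00000000e+00,  0.00000000e+00,
         1.00000000e+00]])}
top {'vfov': 57.3147822779478, 'cx': 258.07622601469046, 'cy': 197.0854226966705, 'dist': array([0.02210919, 0.        , 0.        , 0.        , 0.        ]), 'T': array([[ 3.95987937e-03,  9.84198901e-01, -1.77022151e-01,
         4.98996113e+02],
       [-9.99594985e-01,  8.88458002e-03,  2.70357032e-02,
         4.31968054e+01],
       [ 2.81812768e-02,  1.76843396e-01,  9.83835468e-01,
         8.30341180e+02],
       [ 0.00000000e+00,  0.00000000e+00,  0.00000000e+00,
         1.00000000e+00]])}
```

View pics/side0.png

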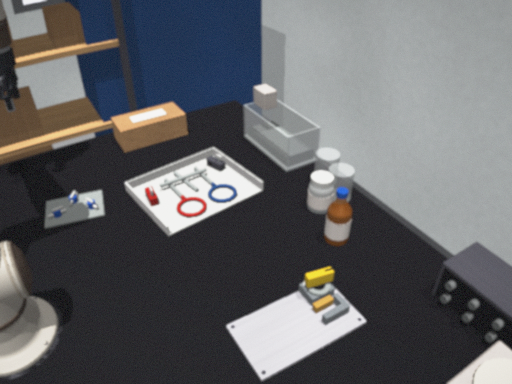

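View pics/top0.png

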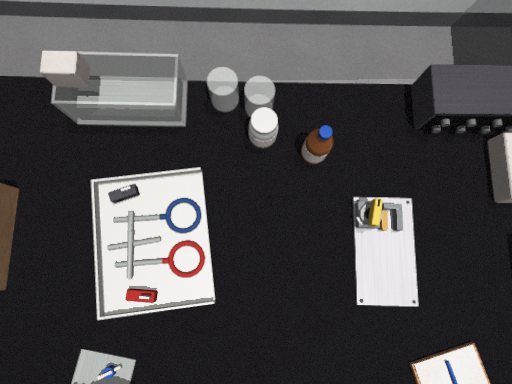

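```bash
cat > h.py <<'E'
import numpy as np, cv2
from bench import arm, imaging
def K(c):
    f=192/np.tan(np.radians(c["vfov"]/2)); return np.array([[f,0,c["cx"]],[0,f,c["cy"]],[0,0,1.]])
def ray(name,uv):
    c=imaging.camera_model(name)
    u=cv2.undistortPoints(np.array(uv,float).reshape(-1,1,2),K(c),c["dist"]).reshape(-1,2)
    d=np.c_[u[:,0],-u[:,1],-np.ones(len(u))]
    T=c["T"]; return T[:3,3],d@T[:3,:3].T
def plane(name,uv,z):
    o,d=ray(name,uv); return o+d*((z-o[2])/d[:,2])[:,None]
def proj(name,P):
    c=imaging.camera_model(name);T=c["T"]
    q=(np.array(P,float).reshape(-1,3)-T[:3,3])@T[:3,:3]
    q=q*[1,-1,-1]
    return cv2.projectPoints(q,np.zeros(3),np.zeros(3),K(c),c["dist"])[0].reshape(-1,2)
def shot(name,fn,crop=None,k=3,marks=None):
    p,d=imaging.get_image(name)
    q=p
    x0,y0,x1,y1=crop or (0,0,512,384)
    q=cv2.resize(p[y0:y1,x0:x1],None,fx=k,fy=k,interpolation=cv2.INTER_CUBIC)
    if marks is not None:
        for u,v in proj(name,marks): cv2.circle(q,(int((u+.5-x0)*k),int((v+.5-y0)*k)),3,(0,255,0),1)
    cv2.imwrite("pics/"+fn,q); return p,d
def tool():
    from scipy.spatial.transform import Rotation as R
    s=arm.read_state(); M=R.from_quat(s["ee_rot"]).as_matrix(); return s["position"],M,s
E
python3 - <<'E'
import cv2
p=cv2.imread("pics/top0.png"); 
cv2.imwrite("pics/t_tray.png",cv2.resize(p[160:330,80:225],None,fx=3.5,fy=3.5,interpolation=cv2.INTER_CUBIC))
cv2.imwrite("pics/t_clamp.png",cv2.resize(p[185:315,340:430],None,fx=4.5,fy=4.5,interpolation=cv2.INTER_CUBIC))
E
```

```text
(no output)
```

View pics/t_tray.png

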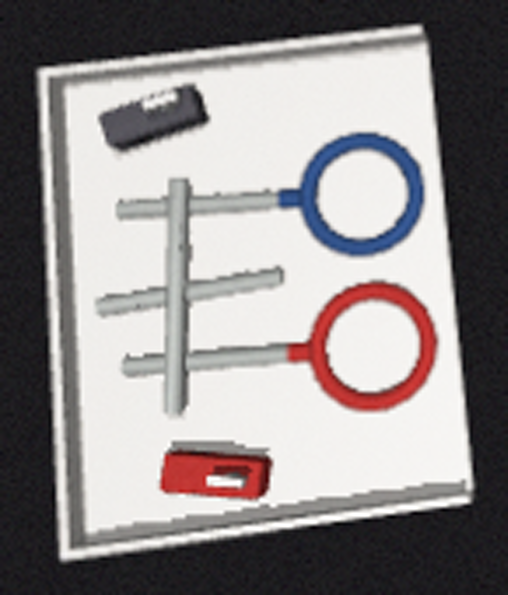

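View pics/t_clamp.png

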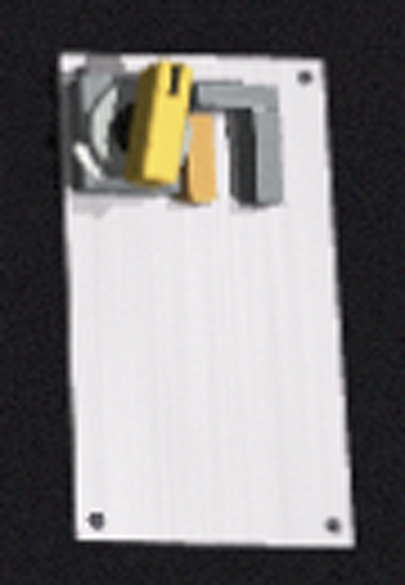

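```bash
python3 - <<'E'
from h import *
def ringfit(name,fn,col):
    p=cv2.imread(fn); hsv=cv2.cvtColor(p,cv2.COLOR_BGR2HSV); h,s,v=cv2.split(hsv)
    m=(((h<8)|(h>172)) if col=='r' else ((h>100)&(h<125)))&(s>110)&(v>60)
    m=m.astype(np.uint8)
    n,l,st,ce=cv2.connectedComponentsWithStats(m)
    for i in range(1,n):
        if st[i,4]<60: continue
        cs,hi=cv2.findContours((l==i).astype(np.uint8),cv2.RETR_CCOMP,cv2.CHAIN_APPROX_NONE)
        for c,hh in zip(cs,hi[0]):
            if hh[3]>=0 and len(c)>20:
                P=plane(name,c.reshape(-1,2)+0.,9)[:,:2]
                A=np.c_[2*P,np.ones(len(P))]; x=np.linalg.lstsq(A,(P**2).sum(1),rcond=None)[0]
                print(name,col,'inner ctr',x[:2],'r',np.sqrt(x[2]+x[0]**2+x[1]**2), 'resid comp',st[i])
for n in ("top","side"):
    for c in 'rb': ringfit(n,f"pics/{n}0.png",c)
T=lambda a,b:(a/3.5+80-.5,b/3.5+160-.5)
print("stem end, collar",plane("top",[T(125,365),T(288,353)],9))
print("roda ends",plane("top",[T(98,306),T(283,274)],9))
print("rodb ends",plane("top",[T(178,180),T(175,412)],21))
print("blue stem end",plane("top",[T(118,208)],9))
print("bosses",plane("top",[T(215,472),T(152,118)],28))
print("tray open corners (z33)",plane("top",[T(425,28),T(472,497)],33), "back",plane("top",[T(38,70),T(62,560)],33))
C=lambda a,b:(a/4.5+340-.5,b/4.5+185-.5)
print("plate corners",plane("top",[C(62,55),C(324,58),C(355,546),C(76,540)],8))
print("knob bar ends top",plane("top",[C(175,65),C(145,182)],78))
print("jaw",plane("top",[C(190,160),C(215,120)],29),"fixed wall top edges",plane("top",[C(250,110),C(282,200)],32))
print("jar cap",plane("top",[(264,118)],100),"bottle cap",plane("top",[(325,131)],150))
E
```

```text
top r inner ctr [503.09086247 184.62291283] r 31.809865883695327 resid comp [162 241  43  36 473]
top r inner ctr [418.28699124 273.88545125] r 10.070530570447463 resid comp [126 289  31  14 313]
top b inner ctr [602.96782838 196.02032615] r 32.34323102221391 resid comp [160 198  41  35 402]
side r inner ctr [503.12062758 183.93663715] r 32.836279812189275 resid comp [177 196  29  21 188]
side b inner ctr [602.98054363 194.62938142] r 34.06757376654463 resid comp [209 184  27  18 124]
stem end, collar [[490.51759035 343.39935515   9.        ]
 [498.2770199  239.59644462   9.        ]]
roda ends [[528.21770323 363.60903846   9.        ]
 [549.4155071  245.60701542   9.        ]]
rodb ends [[609.69996562 314.01414398  21.        ]
 [461.44460479 305.57290517  21.        ]]
blue stem end [[592.3919756  355.79894444   9.        ]]
bosses [[425.32034399 276.10592675  28.        ]
 [649.58250235 331.2136705   28.        ]]
tray open corners (z33) [[711.28508523 154.74153771  33.        ]
 [410.56638241 115.61707298  33.        ]] back [[679.82233772 404.77201459  33.        ]
 [374.42902411 363.02353367  33.        ]]
plate corners [[ 649.9025477  -207.42902231    8.        ]
 [ 649.5444337  -347.57497809    8.        ]
 [ 399.69273257 -344.05837497    8.        ]
 [ 401.84751702 -203.07929482    8.        ]]
knob bar ends top [[ 632.60793783 -241.12843261   78.        ]
 [ 575.42542748 -223.35783602   78.        ]]
jaw [[ 591.89270953 -264.52914179   29.        ]
 [ 612.70757868 -278.71019857   29.        ]] fixed wall top edges [[ 617.62547296 -295.91071325   32.        ]
 [ 571.48123721 -309.19330684   32.        ]]
jar cap [[807.35338235  10.7865175  100.        ]] bottle cap [[ 759.98726117 -111.89564213  150.        ]]
```

```bash
python3 -m crank '{"delta_pos":[[0,0,0],[0,0,0],[0,0,0],[0,0,0],[0,0,0]],"twist":[0.125,0.125,0.125,0.125,0.125]}' 0.4; python3 -m crank '{"delta_pos":[[0,0,0],[0,0,0],[0,0,0],[0,0,0],[0,0,0],[0,0,0]],"twist":[0.125,0.125,0.125,0.125,0.121,0]}'
cat >> h.py <<'E'
def goto(x,y,z,yaw=None):
    p,M,s=tool(); d=np.array([x,y,z])-p
    print("pos",p.round(1),"toolx yaw",np.arctan2(M[1,0],M[0,0]).round(4),"tilt",M[2].round(3),"j",s["joints"].round(2),"w",round(s["gripper_width"],1),"F",s["contact_force"].round(1),"t",s["clock"])
    print("tool delta m",(M.T@d/1000).round(4), "world mm",d.round(1), "" if yaw is None else "twist %.4f"%-((yaw-np.arctan2(M[1,0],M[0,0])+np.pi)%(2*np.pi)-np.pi))
E
python3 -c "
from h import *
goto(498.2,246.1,150,-3.063)"
```

```text
clock: 0.52
position: [152.6, 605.8, 303.2]
ee_rot: [-0.339, 0.941, -0.001, -0.0]
contact_force: [0.3, -0.3, -0.1]
gripper_width: 33.9
clock: 1.02
position: [152.6, 605.8, 303.3]
ee_rot: [-0.038, 0.999, -0.001, -0.0]
contact_force: [-0.2, 0.3, -0.6]
gripper_width: 34.3
pos [152.6 605.8 303.3] toolx yaw -3.0656 tilt [ 0.    -0.001 -1.   ] j [ 1.58  0.39  0.01 -0.   -1.19 -1.51] w 34.3 F [-0.2  0.3 -0.6] t 1.0167
tool delta m [-0.3174 -0.3847  0.1537] world mm [ 345.6 -359.7 -153.3] twist -0.0026
```

```bash
python3 -m crank '{"delta_pos":[[-0.0227,-0.0275,0.005],[-0.0227,-0.0275,0.005],[-0.0227,-0.0275,0.005],[-0.0227,-0.0275,0.005],[-0.0227,-0.0275,0.005],[-0.0227,-0.0275,0.005],[-0.0227,-0.0275,0.005]],"twist":[0,0,0,0,0,0,0]}'; python3 -m crank '{"delta_pos":[[-0.0227,-0.0275,0.015],[-0.0227,-0.0275,0.015],[-0.0227,-0.0275,0.015],[-0.0227,-0.0275,0.015],[-0.0227,-0.0275,0.015],[-0.0227,-0.0275,0.015],[-0.0227,-0.0275,0.015],[0,0,0]],"twist":[0,0,0,0,0,0,0,0]}'
python3 -c "
from h import *
goto(498.2,246.1,110,-3.063)
shot('top','t1.png',(80,160,225,330),3.5)
shot('side','s1.png',(110,130,290,260),4)"
```

```text
clock: 1.6
position: [326.9, 425.0, 268.6]
ee_rot: [-0.041, 0.999, -0.0, -0.0]
contact_force: [1.0, 0.4, -0.2]
gripper_width: 34.4
clock: 2.27
position: [501.0, 242.1, 160.4]
ee_rot: [-0.037, 0.999, -0.002, -0.003]
contact_force: [-0.2, 1.0, 0.3]
gripper_width: 34.5
pos [501.  242.1 160.4] toolx yaw -3.0669 tilt [ 0.005 -0.004 -1.   ] j [ 0.74  0.42 -0.34 -0.   -0.82 -0.67] w 34.5 F [-0.2  1.   0.3] t 2.2667
tool delta m [0.0022 0.0044 0.0503] world mm [ -2.8   4.  -50.4] twist -0.0039
```

View pics/s1.png

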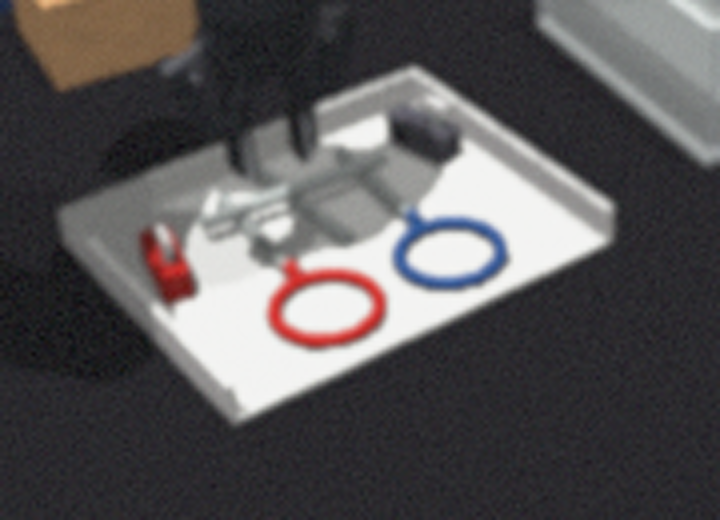

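View pics/t1.png

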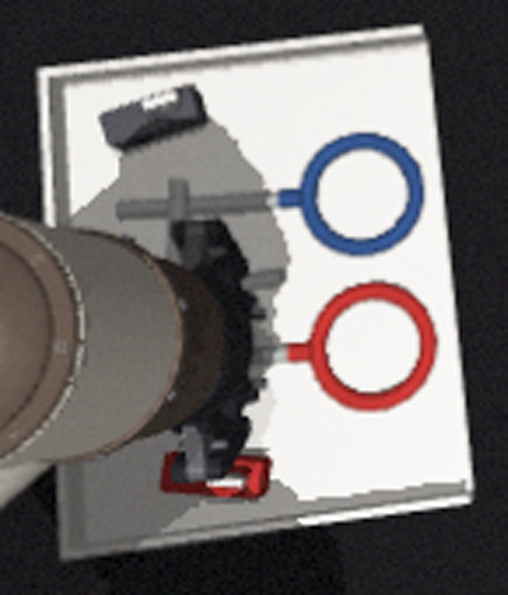

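```bash
python3 -m crank '{"delta_pos":[[0.0015,0.002,0.015],[0,0.001,0.015],[0,0,0.015],[0,0,0.008],[0,0,0],[0,0,0]],"twist":[0,0,0,0,0,0]}'
python3 -c "
from h import *
goto(498.2,246.1,77,-3.063)
shot('side','s2.png',(110,130,290,260),4)"
```

```text
clock: 2.87
position: [497.6, 250.7, 111.3]
ee_rot: [-0.04, 0.999, 0.0, 0.0]
contact_force: [-0.2, 0.9, -0.2]
gripper_width: 34.5
pos [497.6 250.7 111.3] toolx yaw -3.0613 tilt [-0.  0. -1.] j [ 0.76  0.49 -0.39  0.   -0.69 -0.68] w 34.5 F [-0.2  0.9 -0.2] t 2.8667
tool delta m [-0.0002 -0.0046  0.0343] world mm [  0.6  -4.6 -34.3] twist 0.0017
```

View pics/s2.png

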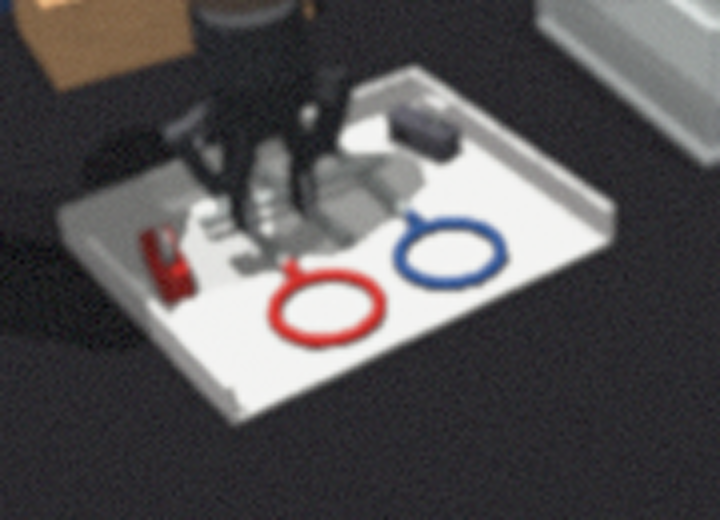

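Fingertips at about (240,230) and (300,215) straddle the red stem clear of the clutter; go down.

```bash
python3 -m crank '{"delta_pos":[[0,-0.0045,0.01],[0,0,0.01],[0,0,0.008],[0,0,0.005],[0,0,0.001],[0,0,0]],"twist":[0,0,0,0,0,0]}'
python3 -c "
from h import *
goto(498.2,246.1,77,-3.063)
shot('side','s3.png',(110,130,290,260),4)"
```

```text
clock: 3.42
position: [498.0, 245.1, 76.2]
ee_rot: [-0.039, 0.999, -0.0, -0.0]
contact_force: [-0.8, -0.4, 0.2]
gripper_width: 34.0
pos [498.  245.1  76.2] toolx yaw -3.0636 tilt [ 0.001 -0.001 -1.   ] j [ 0.75  0.54 -0.42  0.   -0.62 -0.67] w 34.0 F [-0.8 -0.4  0.2] t 3.4167
tool delta m [-0.0003  0.0009 -0.0008] world mm [0.2 1.  0.8] twist -0.0006
```

View pics/s3.png

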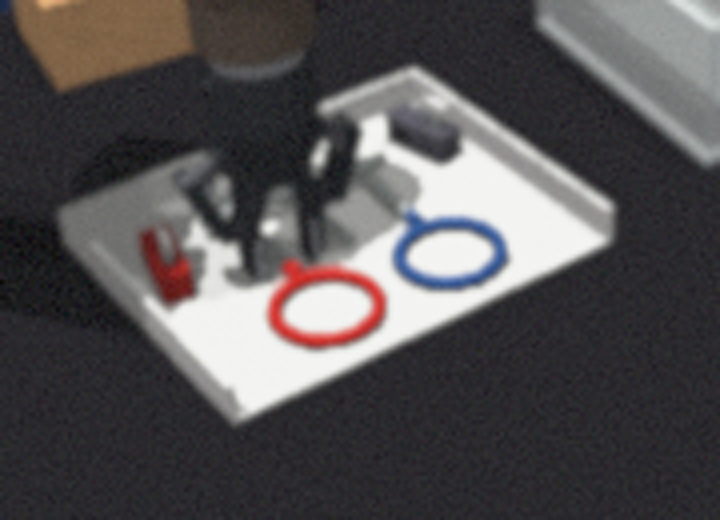

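```bash
python3 -m crank '{"delta_pos":[[0,0,-0.001],[0,0,0],[0,0,0],[0,0,0],[0,0,0],[0,0,0]],"twist":[0,0,0,0,0,0]}' 0
python3 -c "
from h import *
goto(498.2,246.1,77,-3.063)"
```

```text
clock: 3.97
position: [498.4, 245.6, 78.6]
ee_rot: [-0.039, 0.999, 0.0, 0.001]
contact_force: [-1.0, -0.8, 5.2]
gripper_width: 8.8
pos [498.4 245.6  78.6] toolx yaw -3.0633 tilt [-0.001  0.001 -1.   ] j [ 0.75  0.53 -0.42  0.   -0.62 -0.67] w 8.8 F [-1.  -0.8  5.2] t 3.9667
tool delta m [0.0002 0.0005 0.0016] world mm [-0.2  0.5 -1.6] twist -0.0003
```

```bash

python3 -m crank '{"delta_pos":[[0,0,0],[0,0,0],[0,0,0.001],[0,0,0.001],[0,0,0]],"twist":[0,0,0,0,0]}' 0.25;python3 -c "
from h import *
goto(498.2,246.1,75.5,-3.063)"; python3 -m crank '{"delta_pos":[[0,0,0],[0,0,0.0],[0,0,0.0],[0,0,0],[0,0,0]],"twist":[0,0,0,0,0]}' 0
python3 -c "
from h import *
goto(498.2,246.1,77,-3.063)
shot('side','s4.png',(150,160,230,230),9)"
```

```text
clock: 4.38
position: [498.1, 245.4, 75.8]
ee_rot: [-0.039, 0.999, -0.0, -0.0]
contact_force: [-0.5, -0.0, 1.5]
gripper_width: 21.3
pos [498.1 245.4  75.8] toolx yaw -3.0634 tilt [ 0. -0. -1.] j [ 0.75  0.54 -0.42  0.   -0.61 -0.67] w 21.3 F [-0.5 -0.   1.5] t 4.3833
tool delta m [-0.0002  0.0007  0.0003] world mm [ 0.1  0.7 -0.3] twist -0.0004
clock: 4.8
position: [498.4, 245.5, 76.2]
ee_rot: [-0.039, 0.999, 0.0, 0.0]
contact_force: [0.2, -0.5, 4.4]
gripper_width: 9.3
pos [498.4 245.5  76.2] toolx yaw -3.0634 tilt [-0.001  0.    -1.   ] j [ 0.75  0.54 -0.42  0.   -0.61 -0.67] w 9.3 F [ 0.2 -0.5  4.4] t 4.8
tool delta m [ 0.0001  0.0006 -0.0008] world mm [-0.2  0.6  0.8] twist -0.0004
```

View pics/s4.png

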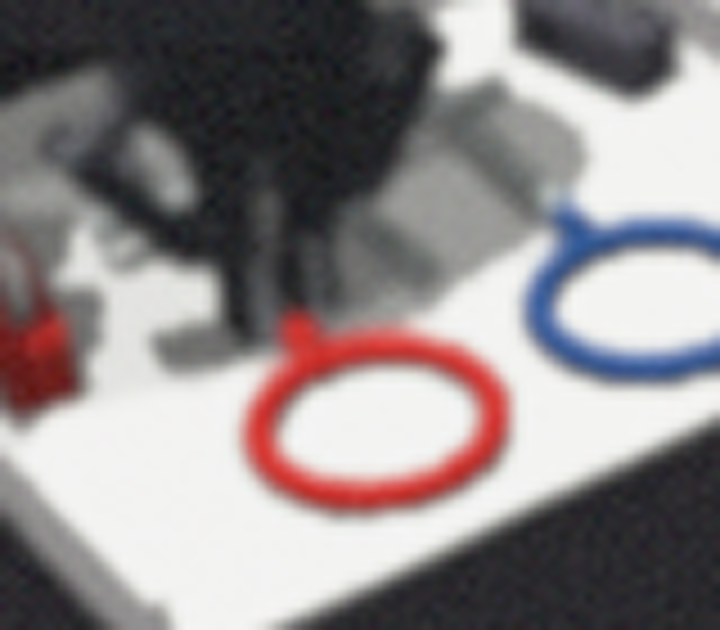

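```bash

python3 -m crank '{"delta_pos":[[0,-0.004,-0.001],[0,-0.008,0],[0,-0.01,0],[0,-0.01,0],[0,-0.008,0],[0,0,0]],"twist":[0,0,0,0,0,0]}'
python3 -c "
from h import *
goto(516,21,77,-3.063)
shot('side','s5.png',(110,130,290,260),4)
shot('top','t5.png',(80,160,225,330),3.5)"
```

```text
clock: 5.35
position: [500.5, 202.9, 76.4]
ee_rot: [-0.038, 0.999, -0.001, -0.001]
contact_force: [-1.1, -1.0, -2.2]
gripper_width: 9.1
pos [500.5 202.9  76.4] toolx yaw -3.0662 tilt [ 0.003 -0.002 -1.   ] j [ 0.69  0.52 -0.46 -0.   -0.6  -0.61] w 9.1 F [-1.1 -1.  -2.2] t 5.35
tool delta m [-0.0017 -0.1826 -0.0003] world mm [  15.5 -181.9    0.6] twist -0.0032
```

View pics/s5.png

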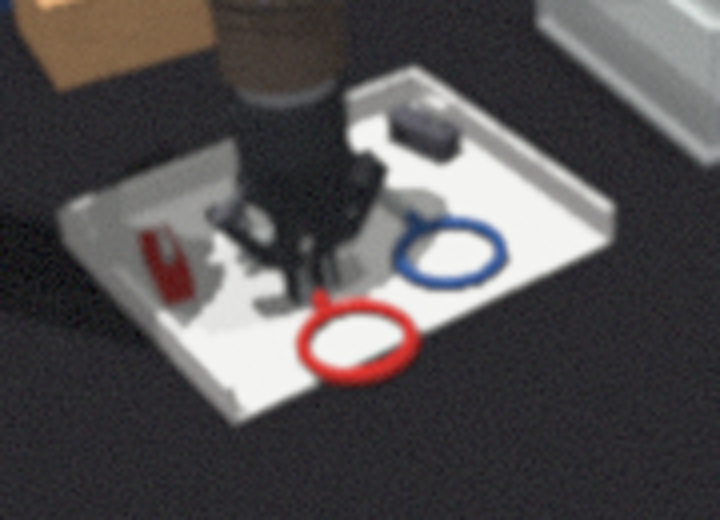

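View pics/t5.png

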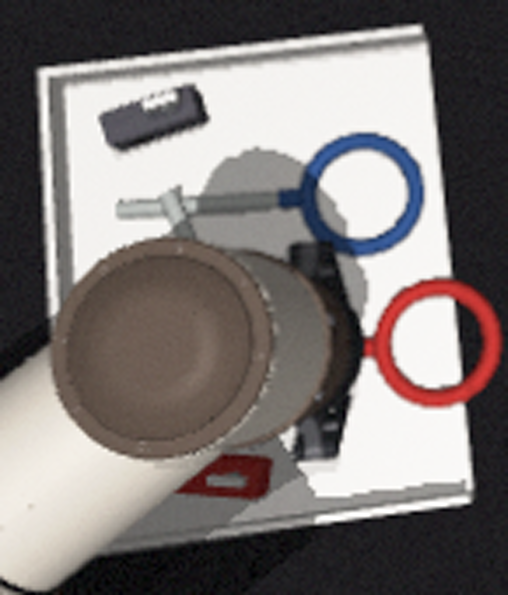

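```bash

python3 -m crank '{"delta_pos":[[0,-0.012,0],[0,-0.02,0],[0,-0.02,0],[0,-0.018,0],[0,-0.01,0],[0,0,0]],"twist":[0,0,0,0,0,0]}'
python3 -c "
from h import *
goto(516,21,77,-3.063)
shot('side','s6.png',(110,130,290,260),4)
shot('top','t6.png',(80,160,225,330),3.5)"
```

```text
clock: 5.95
position: [507.1, 123.8, 76.8]
ee_rot: [-0.038, 0.999, -0.0, -0.001]
contact_force: [0.8, 0.4, -1.7]
gripper_width: 9.2
pos [507.1 123.8  76.8] toolx yaw -3.066 tilt [ 0.001 -0.    -1.   ] j [ 0.55  0.5  -0.5  -0.   -0.57 -0.47] w 9.2 F [ 0.8  0.4 -1.7] t 5.95
tool delta m [-1.100e-03 -1.032e-01 -1.000e-04] world mm [   8.9 -102.8    0.2] twist -0.0030
```

View pics/s6.png

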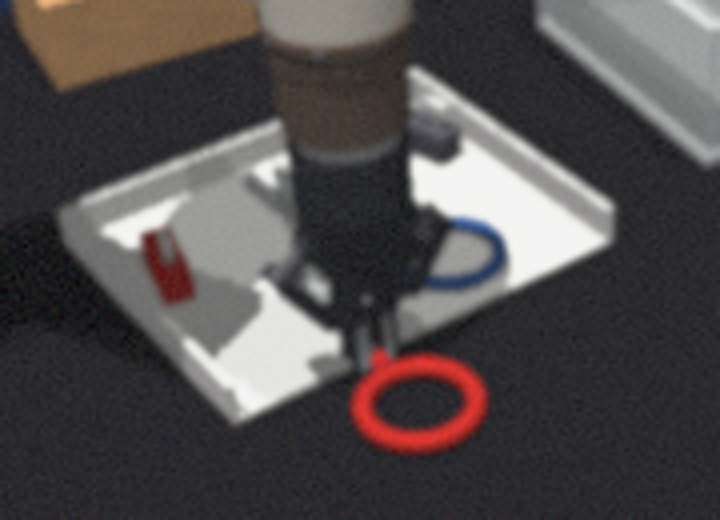

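View pics/t6.png

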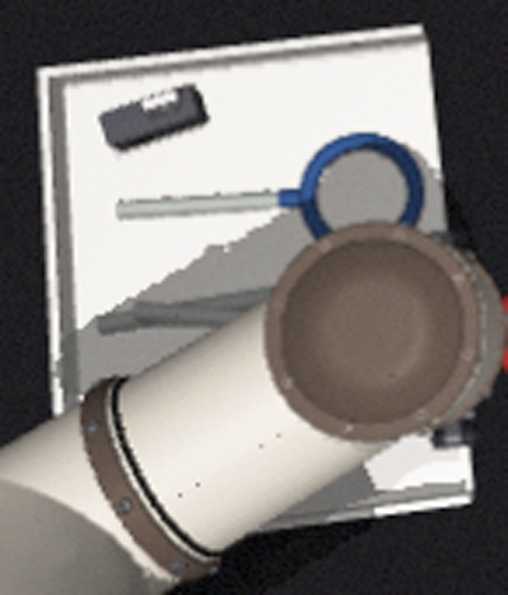

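```bash

python3 -m crank '{"delta_pos":[[0,-0.01,0],[0,-0.015,0],[0,-0.015,0],[0,-0.010,0],[0,0,0]],"twist":[0,0,0,0,0]}'
python3 -c "
from h import *
goto(516,21,77,-3.063)
shot('side','s7.png',(110,130,290,260),4)
shot('top','t7.png',(80,160,225,330),3.5)"
```

```text
clock: 6.47
position: [511.2, 74.6, 76.8]
ee_rot: [-0.038, 0.999, -0.0, -0.0]
contact_force: [0.5, 0.2, -2.4]
gripper_width: 9.5
pos [511.2  74.6  76.8] toolx yaw -3.065 tilt [ 0.001 -0.    -1.   ] j [ 0.46  0.49 -0.52 -0.   -0.56 -0.38] w 9.5 F [ 0.5  0.2 -2.4] t 6.4667
tool delta m [-0.0007 -0.0539 -0.0002] world mm [  4.8 -53.6   0.2] twist -0.0020
```

View pics/s7.png

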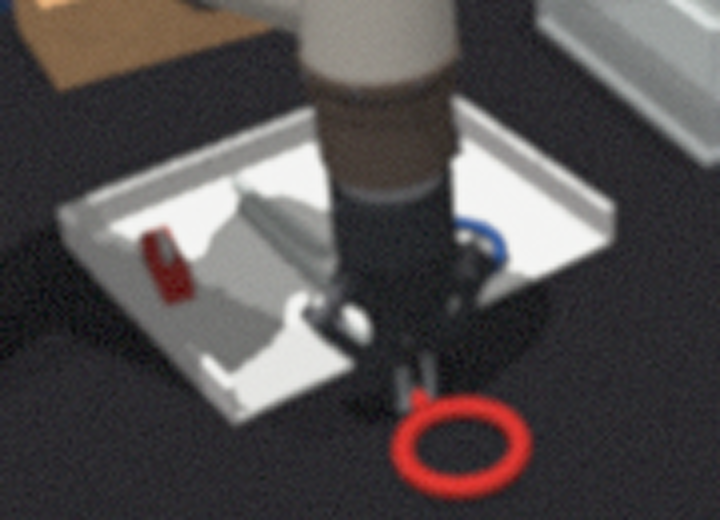

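View pics/t7.png

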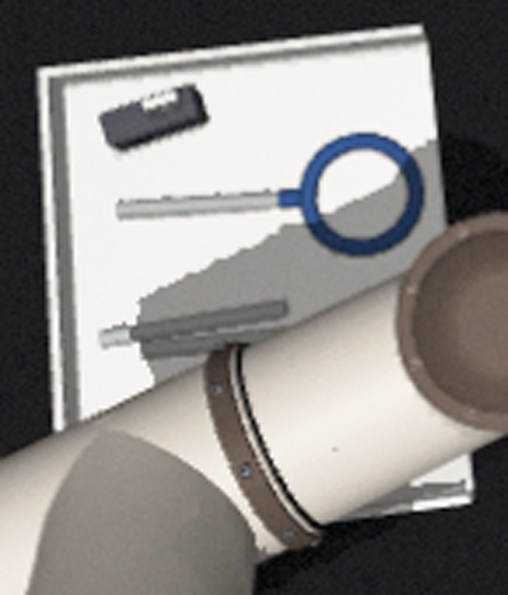

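```bash

python3 -m crank '{"delta_pos":[[0,-0.012,0],[0,-0.018,0],[0,-0.018,0],[0,-0.017,0],[0,-0.01,0],[0,0,0]],"twist":[0,0,0,0,0,0]}'
python3 -c "
from h import *
goto(516,11,77,-3.063)
shot('side','s8.png',(110,130,330,290),3)
shot('top','t8.png',(80,160,325,330),3.2)"
```

```text
clock: 7.07
position: [517.1, -0.3, 76.8]
ee_rot: [-0.038, 0.999, -0.0, -0.0]
contact_force: [0.2, -0.3, -2.7]
gripper_width: 9.1
pos [ 5.171e+02 -3.000e-01  7.680e+01] toolx yaw -3.0655 tilt [ 0. -0. -1.] j [ 0.31  0.49 -0.52  0.   -0.56 -0.24] w 9.1 F [ 0.2 -0.3 -2.7] t 7.0667
tool delta m [ 0.0003  0.0114 -0.0002] world mm [-1.1 11.3  0.2] twist -0.0025
```

View pics/s8.png

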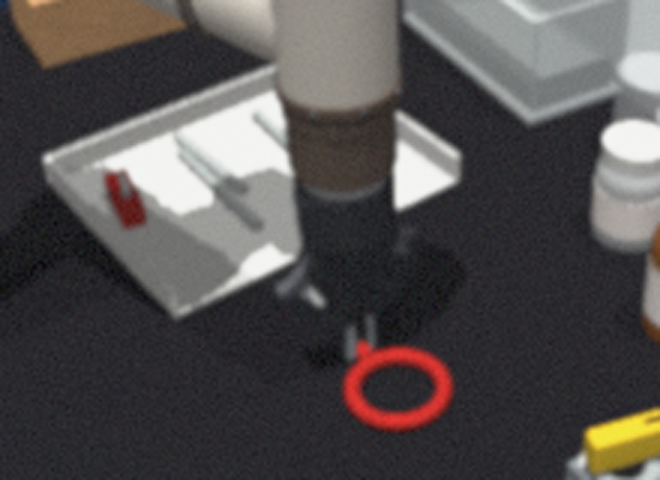

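View pics/t8.png

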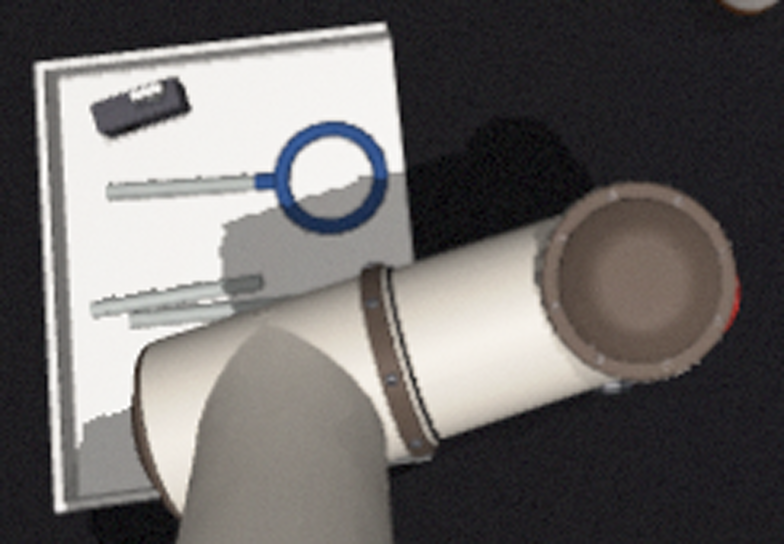

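```bash

python3 -m crank '{"delta_pos":[[0,0,-0.008],[0,0,-0.015],[0,0,-0.015],[0,0,-0.01],[0,0,0],[0,0,0]],"twist":[0,0,0,0.06,0.125,0.125]}'
python3 -m crank '{"delta_pos":[[0,0,0],[0,0,0],[0,0,0],[0,0,0],[0,0,0],[0,0,0],[0,0,0],[0,0,0]],"twist":[0.125,0.125,0.125,0.125,0.125,0.125,0.125,0.125]}'
python3 -m crank '{"delta_pos":[[0,0,0],[0,0,0],[0,0,0],[0,0,0],[0,0,0]],"twist":[0.125,0.125,0.1,0,0]}'
python3 -c "
from h import *
goto(440,-290.5,125,1.555)
shot('side','s9.png')"
```

```text
clock: 7.67
position: [517.8, 2.2, 126.6]
ee_rot: [0.118, 0.993, 0.001, 0.001]
contact_force: [0.1, -0.2, -1.7]
gripper_width: 9.4
clock: 8.33
position: [517.4, 2.1, 125.6]
ee_rot: [0.58, 0.815, 0.0, 0.0]
contact_force: [0.5, -0.6, -2.0]
gripper_width: 9.2
clock: 8.75
position: [517.3, 1.8, 125.4]
ee_rot: [0.71, 0.705, 0.0, 0.0]
contact_force: [-0.2, 0.2, -2.0]
gripper_width: 9.0
pos [517.3   1.8 125.4] toolx yaw 1.5634 tilt [ 0.     0.001 -1.   ] j [ 0.32  0.41 -0.48  0.   -0.68 -1.9 ] w 9.0 F [-0.2  0.2 -2. ] t 8.75
tool delta m [-0.2929 -0.0752  0.0003] world mm [ -77.3 -292.3   -0.4] twist 0.0084
```

```bash
python3 -c "
import cv2
p=cv2.imread('pics/s9.png');cv2.imwrite('pics/s9b.png',p[330:1152,450:1250])"
```

```text
(no output)
```

View pics/s9b.png

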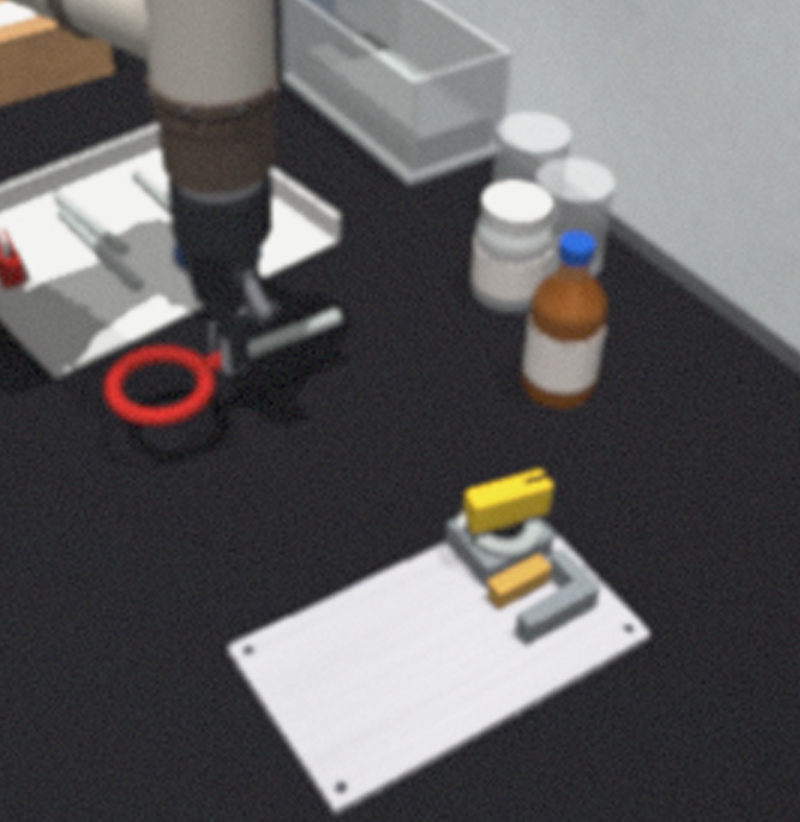

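```bash

python3 -m crank '{"delta_pos":[[-0.015,-0.02,0],[-0.015,-0.025,0],[-0.025,-0.02,0],[-0.035,-0.01,0],[-0.038,0,0],[-0.038,0,0],[-0.038,0,0],[-0.035,0,0]],"twist":[0.008,0,0,0,0,0,0,0]}'
python3 -m crank '{"delta_pos":[[-0.03,0,0],[-0.015,0,0],[-0.006,0,0],[0,0,0],[0,0,0]],"twist":[0,0,0,0,0]}'
python3 -c "
from h import *
goto(440,-290.5,125,1.555)
shot('side','s10.png',(200,200,400,384),4)
shot('top','t10.png',(300,160,460,330),3.5)"
```

```text
clock: 9.47
position: [437.7, -238.3, 125.4]
ee_rot: [0.713, 0.701, 0.0, 0.0]
contact_force: [1.1, 0.0, -1.5]
gripper_width: 9.4
clock: 9.88
position: [436.5, -287.1, 124.8]
ee_rot: [0.714, 0.7, -0.0, -0.0]
contact_force: [0.3, 0.7, -1.2]
gripper_width: 9.5
pos [ 436.5 -287.1  124.8] toolx yaw 1.5522 tilt [ 0. -0. -1.] j [-0.27  0.42 -0.46 -0.   -0.69 -1.32] w 9.5 F [ 0.3  0.7 -1.2] t 9.8833
tool delta m [-0.0033  0.0035 -0.0002] world mm [ 3.5 -3.4  0.2] twist -0.0028
```

View pics/s10.png

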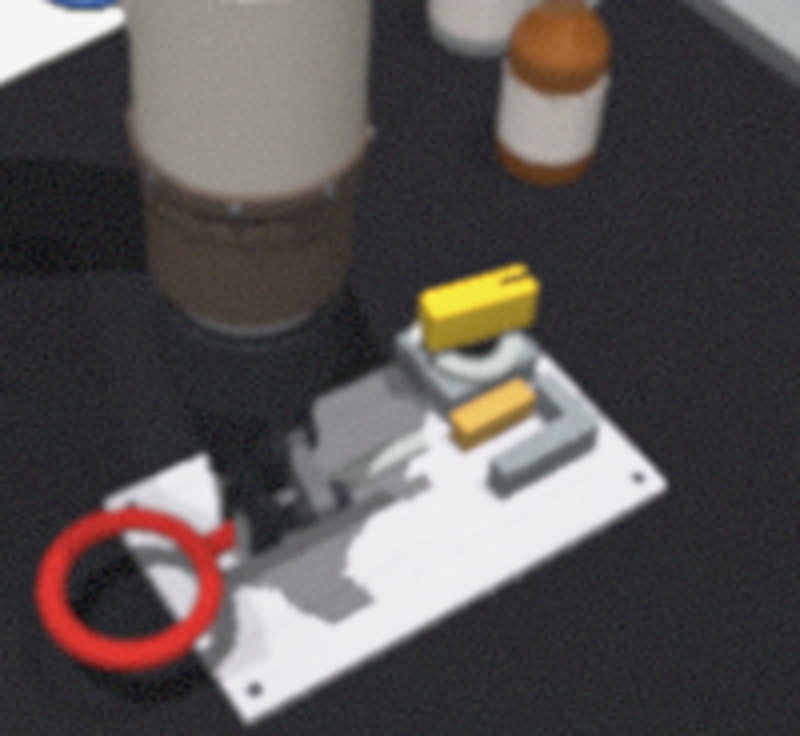

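View pics/t10.png

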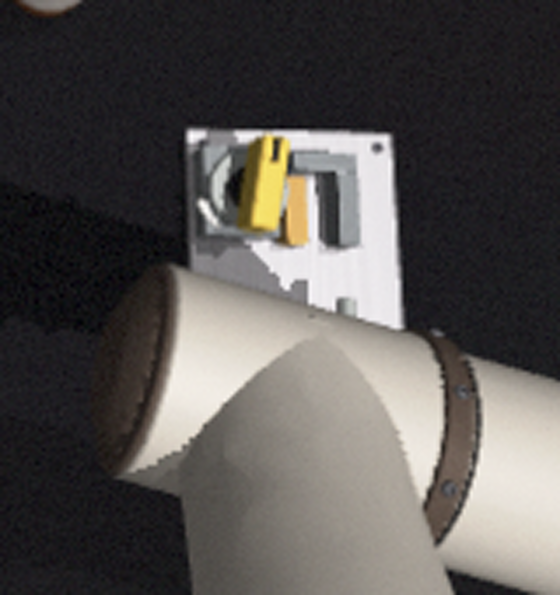

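```bash
cat >> h.py <<'E'
def redring(name,p,z,box):
    x0,y0,x1,y1=box
    h,s,v=cv2.split(cv2.cvtColor(p,cv2.COLOR_BGR2HSV))
    m=(((h<8)|(h>172))&(s>110)&(v>60)).astype(np.uint8); k=np.zeros_like(m);k[y0:y1,x0:x1]=1;m*=k
    cs,hi=cv2.findContours(m,cv2.RETR_CCOMP,cv2.CHAIN_APPROX_NONE)
    for c,hh in zip(cs,hi[0]):
        if hh[3]>=0 and len(c)>20:
            P=plane(name,c.reshape(-1,2)+0.,z)[:,:2]
            A=np.c_[2*P,np.ones(len(P))]; x=np.linalg.lstsq(A,(P**2).sum(1),rcond=None)[0]
            return x[:2],np.sqrt(x[2]+x[0]**2+x[1]**2)
def tri(ua,ub):
    oa,da=ray("side",[ua]);ob,db=ray("top",[ub]);da=da[0];db=db[0]
    t=np.linalg.lstsq(np.c_[da,-db],ob-oa,rcond=None)[0]
    A=oa+da*t[0];B=ob+db*t[1]; return (A+B)/2,np.linalg.norm(A-B)
E
python3 - <<'E'
from h import *
p,_=imaging.get_image("side")
for z in (54,57,60): print(z,redring("side",p,z,(200,300,270,384)))
S=lambda a,b:(a/4+200-.5,b/4+200-.5)
T=lambda a,b:(a/3.5+300-.5,b/3.5+160-.5)
print("tip",plane("side",[S(424,438)],57),plane("top",[T(346,298)],63), tri(S(424,435),T(346,298)))
# fixed wall / jaw in both views
print("wall front-top outer corner", tri(S(492,484),T(358,247)))  # -y side front corner? 
print("wall stop corner",tri(S(595,415),T(357,153)))
print("jaw front top inner",tri(S(455,420),T(286,235)))
print("plate corners side",plane("side",[S(666,485),S(250,722),S(105,500),],8))
E
```

```text
54 (array([ 377.56270219, -282.54659969]), np.float64(29.67903003123938))
57 (array([ 376.70853965, -284.36906991]), np.float64(29.547491522526744))
60 (array([ 375.85437711, -286.19154013]), np.float64(29.415953013820523))
tip [[ 536.01494535 -287.27894492   57.        ]] [[ 534.32945098 -284.71191523   63.        ]] (array([ 535.23071427, -286.8060475 ,   59.04044956]), np.float64(1.6038770369872302))
wall front-top outer corner (array([ 567.15863394, -310.00336545,   24.67510549]), np.float64(5.271877777966423))
wall stop corner (array([ 630.04050911, -309.85538287,   35.69602713]), np.float64(1.1937305905048867))
jaw front top inner (array([ 576.43352052, -264.96981717,   20.91790559]), np.float64(2.2374439753426967))
plate corners side [[ 648.10145685 -349.45452542    8.        ]
 [ 399.0390744  -347.58675449    8.        ]
 [ 401.64391135 -204.58327163    8.        ]]
```

```bash

python3 -m crank '{"delta_pos":[[0,0.015,0],[0,0.02,0],[-0.0006,0.02,0],[0,0.014,0],[0,0.007,0],[0,0,0],[0,0,0]],"twist":[0,0,0,0,0,0,0]}'
python3 -c "
from h import *
goto(512.5,-288.5,85,1.555)
p,_=shot('side','s11.png',(220,210,400,370),4)
print(redring('side',p,57,(200,250,320,384)))
shot('top','t11.png',(320,160,460,330),3.5)"
```

```text
clock: 10.62
position: [512.2, -288.7, 124.6]
ee_rot: [0.714, 0.701, -0.0, -0.001]
contact_force: [-0.4, -0.4, -2.2]
gripper_width: 9.1
pos [ 512.2 -288.7  124.6] toolx yaw 1.5525 tilt [ 0.001 -0.001 -1.   ] j [-0.24  0.51 -0.3  -0.   -0.77 -1.35] w 9.1 F [-0.4 -0.4 -2.2] t 10.6167
tool delta m [0.0002 0.0004 0.0396] world mm [  0.3   0.2 -39.6] twist -0.0025
(array([ 450.1774762 , -287.04341226]), np.float64(31.554709835771583))
```

View pics/s11.png

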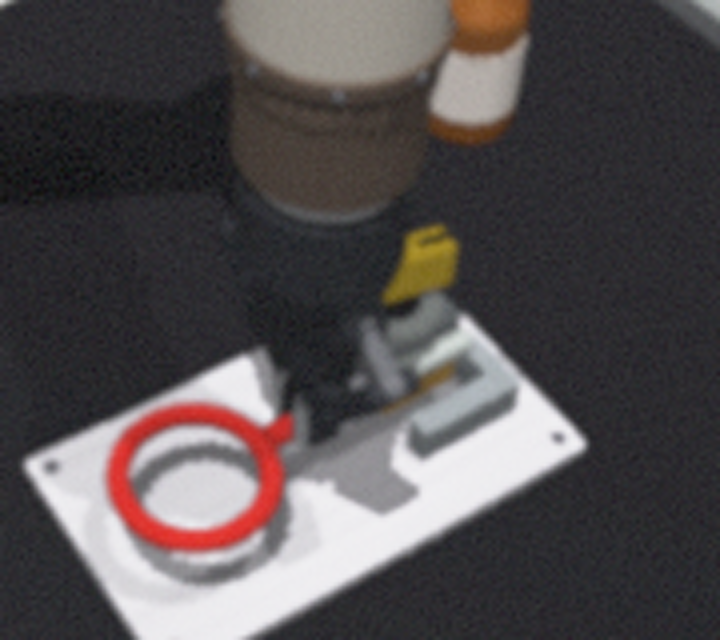

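View pics/t11.png

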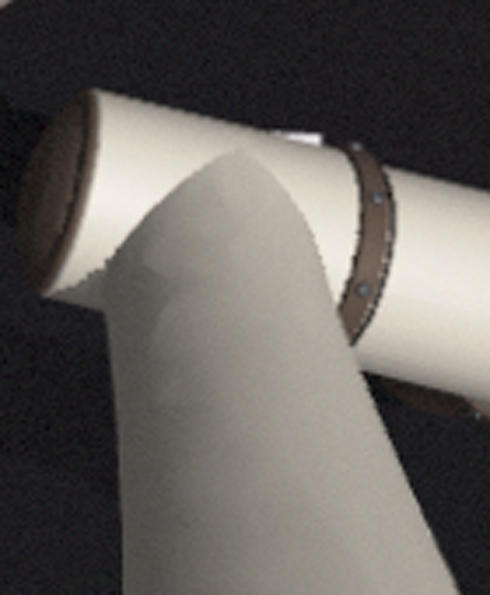

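```bash

python3 -m crank '{"delta_pos":[[0,0,0.008],[0,0,0.008],[0,0,0.006],[0,0,0],[0,0,0]],"twist":[0,0,0,0,0]}'
python3 -c "
from h import *
goto(512.5,-288.5,82,1.555)
p,_=shot('side','s12.png',(220,210,400,370),4)
print(redring('side',p,35,(200,250,320,384)))"
```

```text
clock: 11.13
position: [512.2, -289.6, 102.0]
ee_rot: [0.714, 0.7, -0.001, -0.001]
contact_force: [-0.5, -0.3, -1.4]
gripper_width: 9.4
pos [ 512.2 -289.6  102. ] toolx yaw 1.5514 tilt [ 0.    -0.002 -1.   ] j [-0.24  0.54 -0.32  0.   -0.72 -1.35] w 9.4 F [-0.5 -0.3 -1.4] t 11.1333
tool delta m [0.0011 0.0003 0.02  ] world mm [  0.3   1.1 -20. ] twist -0.0036
(array([ 449.48934138, -289.06073197]), np.float64(31.082119648328547))
```

View pics/s12.png

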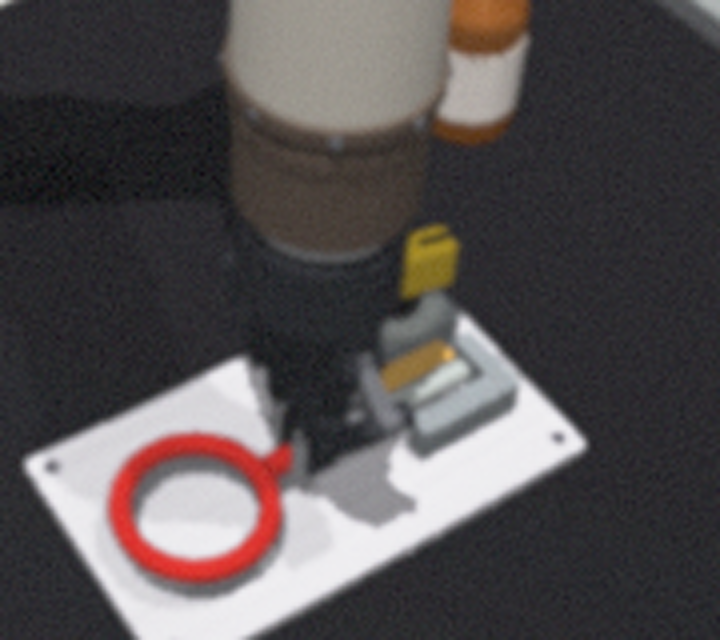

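```bash

python3 -m crank '{"delta_pos":[[0.0015,0,0.004],[0,0,0.005],[0,0,0.004],[0,0,0],[0,0,0]],"twist":[0,0,0,0,0]}'
python3 -c "
from h import *
goto(512.5,-288.5,82,1.555)
p,_=shot('side','s13.png',(290,270,370,340),9)
print(redring('side',p,22,(200,250,320,384)))"
```

```text
clock: 11.6
position: [512.6, -288.0, 89.5]
ee_rot: [0.714, 0.7, -0.0, -0.0]
contact_force: [-0.3, -0.2, -1.6]
gripper_width: 9.0
pos [ 512.6 -288.    89.5] toolx yaw 1.5517 tilt [ 0.    -0.001 -1.   ] j [-0.24  0.56 -0.33  0.   -0.69 -1.35] w 9.0 F [-0.3 -0.2 -1.6] t 11.6
tool delta m [-0.0005 -0.0001  0.0075] world mm [-0.1 -0.5 -7.5] twist -0.0033
(array([ 450.36335632, -287.22319256]), np.float64(31.467105660941947))
```

View pics/s13.png

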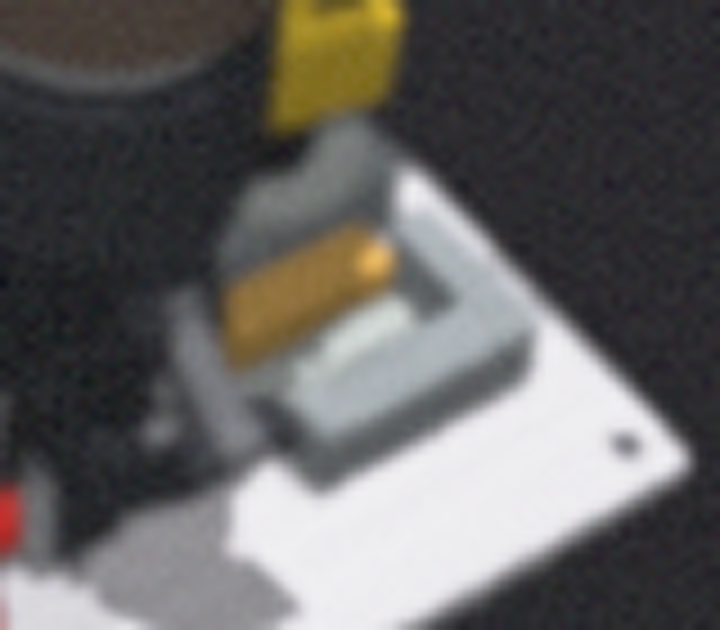

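```bash

python3 -m crank '{"delta_pos":[[0,0,0.003],[0,0,0.002],[0,0,0.001],[0,0,0.001],[0,0,0]],"twist":[0,0,0,0,0]}'
python3 -c "
from h import *
goto(512.5,-288.5,82,1.555)
p,_=shot('side','s14.png',(220,210,400,370),4)
print(redring('side',p,14,(200,250,320,384)))"
```

```text
clock: 12.07
position: [512.6, -288.1, 82.7]
ee_rot: [0.714, 0.7, -0.0, -0.0]
contact_force: [-0.5, 0.8, -0.3]
gripper_width: 9.3
pos [ 512.6 -288.1   82.7] toolx yaw 1.5515 tilt [ 0. -0. -1.] j [-0.24  0.57 -0.33 -0.   -0.67 -1.35] w 9.3 F [-0.5  0.8 -0.3] t 12.0667
tool delta m [-0.0004 -0.0001  0.0007] world mm [-0.1 -0.4 -0.7] twist -0.0035
(array([ 450.92698535, -286.05703693]), np.float64(31.99105025855969))
```

View pics/s14.png

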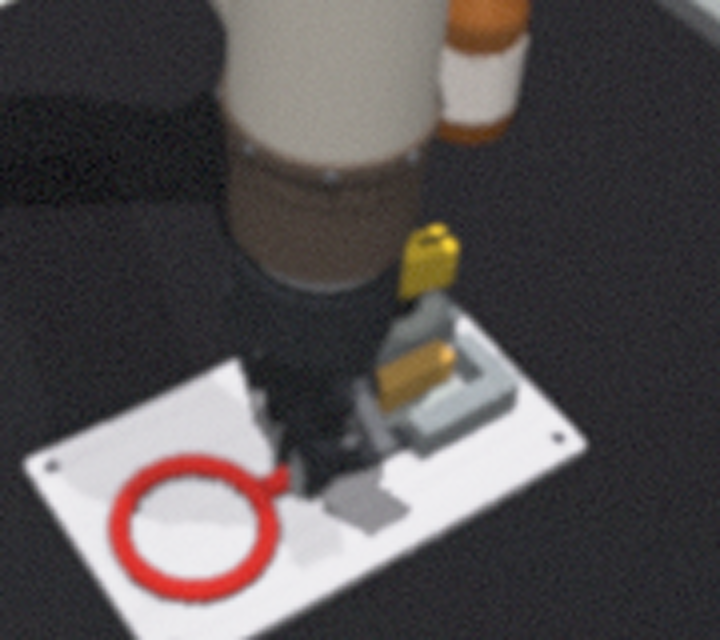

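```bash

python3 -m crank '{"delta_pos":[[0,0.0025,0],[0,0.0025,0],[0,0.001,0],[0,0,0]],"twist":[0,0,0,0]}'
python3 -m crank '{"delta_pos":[[0,0.001,0],[0,0.001,0],[0,0,0]],"twist":[0,0,0]}'
python3 -c "
from h import *
goto(522,-288.5,82,1.555)
p,_=imaging.get_image('side')
print(redring('side',p,14,(200,250,320,384)))"
```

```text
clock: 12.45
position: [519.3, -288.3, 83.0]
ee_rot: [0.714, 0.7, 0.0, 0.0]
contact_force: [-0.8, 0.3, -2.1]
gripper_width: 9.4
clock: 12.7
position: [521.0, -288.3, 83.0]
ee_rot: [0.714, 0.7, 0.0, 0.0]
contact_force: [0.9, -0.3, -1.6]
gripper_width: 9.3
pos [ 521.  -288.3   83. ] toolx yaw 1.5517 tilt [-0.  0. -1.] j [-0.23  0.57 -0.31  0.   -0.68 -1.36] w 9.3 F [ 0.9 -0.3 -1.6] t 12.7
tool delta m [-0.0002  0.001   0.001 ] world mm [ 1.  -0.2 -1. ] twist -0.0033
(array([ 459.27947473, -286.12888793]), np.float64(31.945933769908905))
```

```bash

python3 -m crank '{"delta_pos":[[0,0.001,0.0005],[0,0.001,0.0005],[0,0,0]],"twist":[0,0,0]}'
python3 -m crank '{"delta_pos":[[0,0.001,0],[0,0,0]],"twist":[0,0]}'
python3 -c "
from h import *
goto(522,-288.5,82,1.555)
p,_=imaging.get_image('side')
print(redring('side',p,14,(200,250,320,384)))"
```

```text
clock: 13.0
position: [522.2, -288.3, 81.7]
ee_rot: [0.714, 0.7, -0.0, -0.001]
contact_force: [-2.1, 0.1, -1.9]
gripper_width: 9.2
clock: 13.17
position: [522.4, -288.2, 81.7]
ee_rot: [0.714, 0.7, -0.001, -0.002]
contact_force: [-5.0, -0.3, 1.3]
gripper_width: 9.4
pos [ 522.4 -288.2   81.7] toolx yaw 1.5512 tilt [ 0.001 -0.004 -1.   ] j [-0.23  0.58 -0.31  0.   -0.69 -1.36] w 9.4 F [-5.  -0.3  1.3] t 13.1667
tool delta m [-0.0003 -0.0004 -0.0003] world mm [-0.4 -0.3  0.3] twist -0.0038
(array([ 459.96279505, -286.43212663]), np.float64(32.10147336717985))
```

```bash

python3 -m crank '{"delta_pos":[[0,0,0],[0,0,0],[0,0,0],[0,0,-0.01],[0,0,-0.02],[0,0,-0.03],[0,0,-0.03],[0,0,-0.03]],"twist":[0,0,0,0,0,0,0,0]}' 0.4
python3 -m crank '{"delta_pos":[[0,-0.04,-0.01],[0,-0.04,0],[0,-0.02,0],[0,0,0],[0,0,0]],"twist":[0,0,0,0,0]}' 
python3 -c "
from h import *
goto(606,-236.8,160,1.27)
p,_=shot('side','s15.png',(220,210,400,370),4)
print(redring('side',p,14,(200,250,320,384)))
shot('top','t15.png',(320,160,460,330),3.5)"
```

```text
clock: 13.88
position: [524.2, -288.3, 204.3]
ee_rot: [0.714, 0.7, 0.0, 0.001]
contact_force: [0.4, -0.3, 0.4]
gripper_width: 34.4
clock: 14.3
position: [423.6, -286.6, 213.6]
ee_rot: [0.714, 0.7, 0.001, 0.002]
contact_force: [0.1, -0.8, 0.7]
gripper_width: 33.7
pos [ 423.6 -286.6  213.6] toolx yaw 1.5514 tilt [-0.001  0.003 -1.   ] j [-0.28  0.28 -0.4   0.   -0.89 -1.31] w 33.7 F [ 0.1 -0.8  0.7] t 14.3
tool delta m [0.0534 0.1812 0.0541] world mm [182.4  49.8 -53.6] twist 0.2814
(array([ 459.55098019, -286.39431948]), np.float64(31.775029793897993))
```

View pics/s15.png

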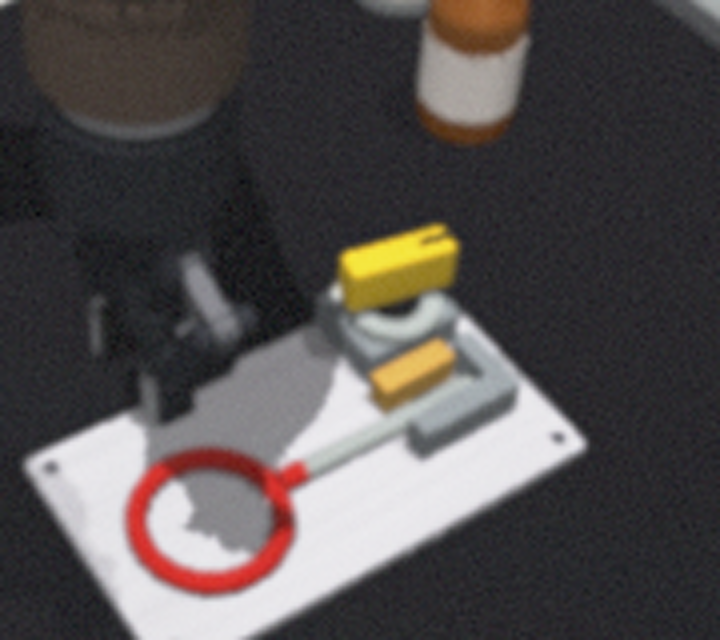

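View pics/t15.png

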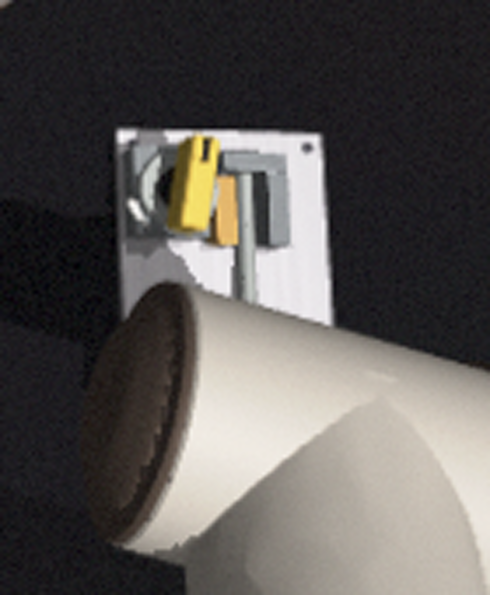

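```bash
python3 - <<'E'
from h import *
S=lambda a,b:(a/4+220-.5,b/4+210-.5)
T=lambda a,b:(a/3.5+320-.5,b/3.5+160-.5)
P=plane("side",[S(338,262),S(440,225),S(459,240),S(347,281)],78);print(P)
d=P[1]-P[0];e=P[2]-P[3];print(np.arctan2(d[1],d[0]),np.arctan2(e[1],e[0]),P.mean(0))
P=plane("top",[T(193,137),T(219,138),T(209,230),T(184,229)],78);print(P)
d=P[0]-P[3];e=P[1]-P[2];print(np.arctan2(d[1],d[0]),np.arctan2(e[1],e[0]),P.mean(0))
p,_=imaging.get_image("top");h,s,v=cv2.split(cv2.cvtColor(p,cv2.COLOR_BGR2HSV))
m=((h>20)&(h<34)&(s>150)&(v>175)).astype(np.uint8);print(m.sum())
pts=np.argwhere(m)[:,::-1].astype(float);Q=plane("top",pts,78)[:,:2]
r=cv2.minAreaRect(Q.astype(np.float32));print(r)
p=cv2.imread("pics/t15.png");cv2.imwrite("pics/t15k.png",cv2.resize(p[100:270,90:310],None,fx=3,fy=3,interpolation=cv2.INTER_CUBIC))
E
```

```text
[[ 573.75498032 -228.21416331   78.        ]
 [ 634.18796199 -235.69146144   78.        ]
 [ 635.79729701 -249.3920467    78.        ]
 [ 569.97517808 -241.09612212   78.        ]]
-0.12310312086577185 -0.12537444715909973 [ 603.42885435 -238.59844839   78.        ]
[[ 633.20502031 -232.91895288   78.        ]
 [ 632.71586019 -249.23836855   78.        ]
 [ 574.96991215 -239.59494775   78.        ]
 [ 575.46576208 -224.11802872   78.        ]]
-0.15126103794004897 -0.16547041453958114 [ 604.08913868 -236.46757447   78.        ]
31
((602.5811767578125, -235.1148681640625), (14.967229843139648, 53.787235260009766), 77.56996154785156)
```

View pics/t15k.png

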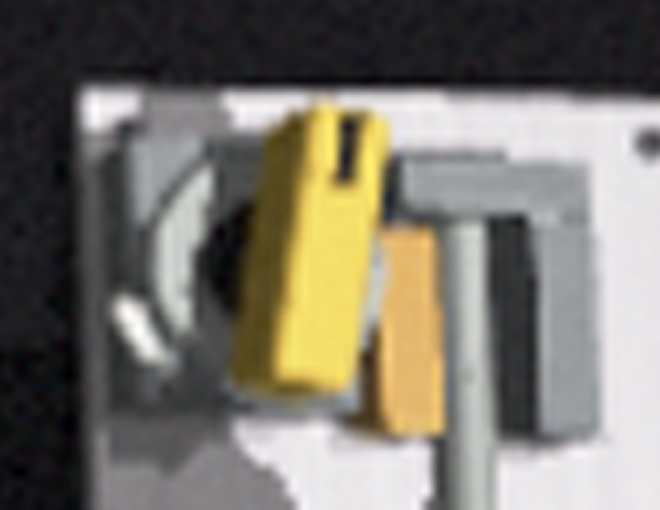

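```bash

python3 -m crank '{"delta_pos":[[0.01,0.03,0],[0.01,0.03,0.005],[0.012,0.035,0.012],[0.01,0.035,0.015],[0.01,0.03,0.012],[0,0.015,0.008],[0,0.004,0],[0,0,0]],"twist":[0,0,0,0,0,0,0,0]}' 0.5
python3 -m crank '{"delta_pos":[[0,0,0],[0,0,0],[0,0,0]],"twist":[0.12,0,0]}'
python3 -c "
from h import *
goto(604.5,-237,122,1.43)
shot('side','s16.png',(220,210,400,370),4)"
```

```text
clock: 15.12
position: [605.2, -237.4, 158.3]
ee_rot: [0.713, 0.701, -0.001, -0.001]
contact_force: [-0.0, 0.2, 0.0]
gripper_width: 42.5
clock: 15.37
position: [603.3, -238.2, 160.7]
ee_rot: [0.754, 0.657, 0.0, 0.0]
contact_force: [1.2, 0.3, -0.5]
gripper_width: 42.7
pos [ 603.3 -238.2  160.7] toolx yaw 1.4337 tilt [-0.     0.001 -1.   ] j [-0.13  0.55 -0.11  0.   -0.91 -1.58] w 42.7 F [ 1.2  0.3 -0.5] t 15.3667
tool delta m [0.0013 0.001  0.0387] world mm [  1.2   1.2 -38.7] twist 0.0037
```

View pics/s16.png

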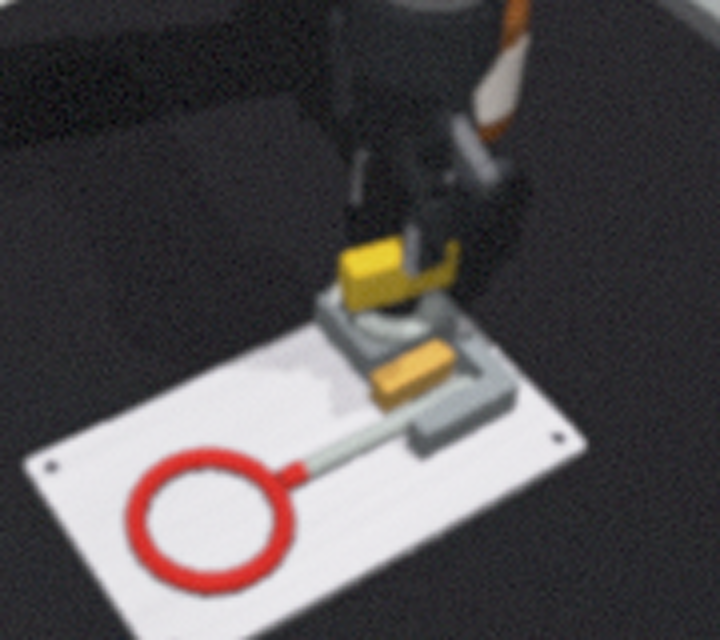

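Fingers straddle the yellow bar (finger near (412,250)). Descend in two steps.

```bash

python3 -m crank '{"delta_pos":[[0.0012,0.001,0.008],[0,0,0.01],[0,0,0.01],[0,0,0.007],[0,0,0.003],[0,0,0]],"twist":[0.004,0,0,0,0,0]}'
python3 -c "
from h import *
goto(604.5,-237,122,1.43)
shot('side','s17.png',(270,230,360,310),8)"
```

```text
clock: 15.92
position: [604.2, -236.7, 120.2]
ee_rot: [0.756, 0.655, -0.001, -0.001]
contact_force: [0.5, -0.6, 0.6]
gripper_width: 42.7
pos [ 604.2 -236.7  120.2] toolx yaw 1.4277 tilt [ 0.    -0.003 -1.   ] j [-0.12  0.6  -0.14 -0.   -0.84 -1.59] w 42.7 F [ 0.5 -0.6  0.6] t 15.9167
tool delta m [-0.0003  0.0003 -0.0018] world mm [ 0.3 -0.3  1.8] twist -0.0023
```

View pics/s17.png

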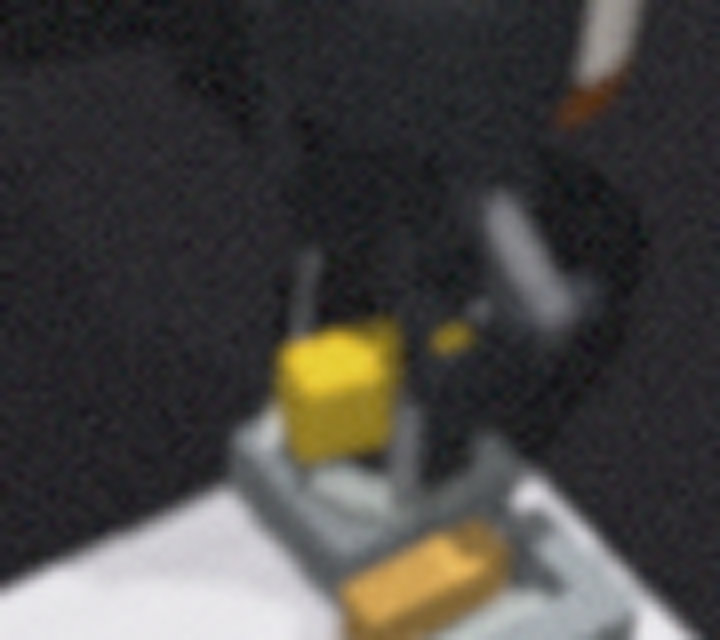

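```bash

python3 -m crank '{"delta_pos":[[0,0,-0.002],[0,0,0],[0,0,0],[0,0,0],[0,0,0]],"twist":[0,0,0,0,0]}' 0
python3 -c "
from h import *
goto(604.5,-237,122,1.43);print(tool()[2]['wrist_torque'])"
```

```text
clock: 16.38
position: [605.6, -237.7, 125.2]
ee_rot: [0.756, 0.655, 0.0, 0.001]
contact_force: [0.7, -5.5, 2.2]
gripper_width: 16.7
pos [ 605.6 -237.7  125.2] toolx yaw 1.428 tilt [-0.001  0.003 -1.   ] j [-0.13  0.59 -0.14  0.   -0.84 -1.59] w 16.7 F [ 0.7 -5.5  2.2] t 16.3833
tool delta m [ 0.0005 -0.0012  0.0032] world mm [-1.1  0.7 -3.2] twist -0.0020
[-1.44747447 -0.05933632  0.07573107]
```

```bash

python3 -m crank '{"delta_pos":[[-0.001,0,0],[0,0,0],[0,0,0],[0,0,0],[0,0,0],[0,0,0]],"twist":[0,0,0.06,0.06,0.06,0]}' 
python3 -c "
from h import *
goto(604.5,-237,122,1.43);print(tool()[2]['wrist_torque'])"
```

```text
clock: 16.88
position: [605.6, -237.9, 125.1]
ee_rot: [0.812, 0.583, 0.001, 0.001]
contact_force: [0.6, -2.4, 5.5]
gripper_width: 17.0
pos [ 605.6 -237.9  125.1] toolx yaw 1.2459 tilt [ 0.     0.003 -1.   ] j [-0.13  0.59 -0.13  0.   -0.84 -1.77] w 17.0 F [ 0.6 -2.4  5.5] t 16.8833
tool delta m [ 0.0004 -0.0014  0.0031] world mm [-1.1  0.9 -3.1] twist -0.1841
[-0.61225578 -0.17537828 -0.04726593]
```

```bash

python3 -m crank '{"delta_pos":[[0,0,0],[0,0,0],[0,0,0],[0,0,0],[0,0,0],[0,0,0],[0,0,0],[0,0,0]],"twist":[0.07,0.07,0.07,0.07,0.07,0.07,0.07,0]}' 
python3 -c "
from h import *
goto(604.5,-237,122,1.43);print(tool()[2]['wrist_torque'])"
python3 -m crank '{"delta_pos":[[0,0,0],[0,0,0],[0,0,0],[0,0,0],[0,0,0],[0,0,0],[0,0,0],[0,0,0]],"twist":[0.08,0.08,0.08,0.08,0.08,0.08,0.07,0]}' 
python3 -c "
from h import *
goto(604.5,-237,122,1.43);print(tool()[2]['wrist_torque'])
shot('side','s18.png',(220,210,400,370),4)"
```

```text
clock: 17.55
position: [605.7, -237.9, 125.1]
ee_rot: [0.929, 0.369, 0.001, 0.001]
contact_force: [1.2, -3.2, 5.5]
gripper_width: 16.8
pos [ 605.7 -237.9  125.1] toolx yaw 0.7558 tilt [ 0.001  0.003 -1.   ] j [-0.13  0.59 -0.13  0.   -0.84 -2.26] w 16.8 F [ 1.2 -3.2  5.5] t 17.55
tool delta m [-0.0002 -0.0015  0.0031] world mm [-1.2  0.9 -3.1] twist -0.6742
[-0.67641034 -0.22841237 -0.04253431]
clock: 18.22
position: [605.7, -238.0, 125.1]
ee_rot: [0.995, 0.103, 0.001, 0.001]
contact_force: [0.2, -1.6, 5.8]
gripper_width: 16.5
pos [ 605.7 -238.   125.1] toolx yaw 0.2067 tilt [ 0.003  0.002 -1.   ] j [-0.13  0.59 -0.13  0.   -0.84 -2.81] w 16.5 F [ 0.2 -1.6  5.8] t 18.2167
tool delta m [-0.001  -0.0012  0.0031] world mm [-1.2  1.  -3.1] twist -1.2233
[-0.74190882 -0.26413459 -0.05200296]
```

View pics/s18.png

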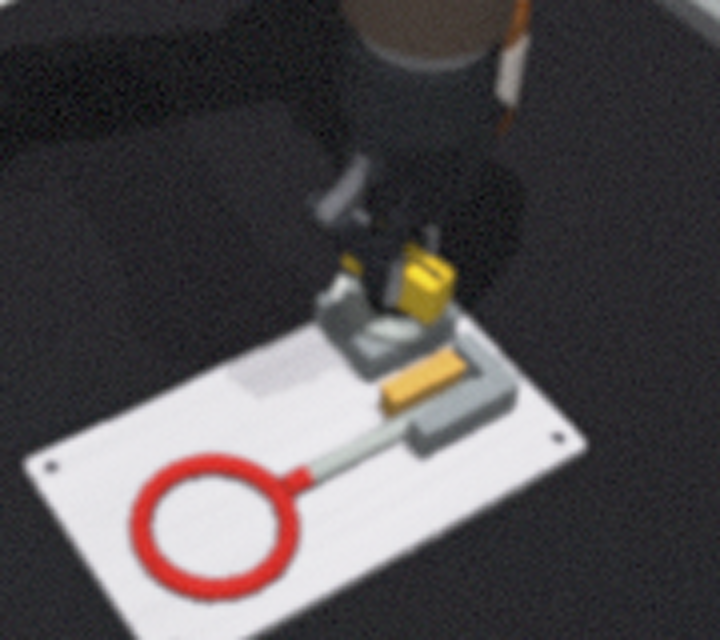

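```bash

python3 -m crank '{"delta_pos":[[0,0,0],[0,0,0],[0,0,0]],"twist":[0.06,0.06,0]}' 
python3 -m crank '{"delta_pos":[[0,0,0],[0,0,0],[0,0,0],[0,0,-0.01],[0,0,-0.02],[0,0,-0.03],[0,0,-0.03],[0,0,-0.03]],"twist":[0,0,0,0,0,0,0,0]}' 0.5
python3 -m crank '{"delta_pos":[[0,0,-0.02],[0.03,0,0],[0.04,0,0],[0.04,0,0],[0.02,0,0],[0,0,0]],"twist":[0,0,-0.1,-0.1,0,0]}' 
python3 -c "
from h import *
goto(604.5,-237,122,1.43)
p,_=shot('side','s19.png',(270,230,360,310),8)
print(redring('side',p,14,(200,250,320,384)))
shot('top','t19.png',(340,185,430,315),4.5)
shot('side','s20.png',k=1.5)
shot('top','t20.png',k=1.5)"
```

```text
clock: 18.52
position: [605.7, -238.0, 125.1]
ee_rot: [0.999, 0.044, 0.001, 0.001]
contact_force: [-0.5, -2.3, 5.6]
gripper_width: 17.0
clock: 19.18
position: [604.4, -237.5, 245.4]
ee_rot: [0.999, 0.044, -0.001, -0.0]
contact_force: [-0.2, -0.6, -0.4]
gripper_width: 42.5
clock: 19.68
position: [735.9, -216.7, 261.8]
ee_rot: [0.99, 0.145, -0.0, -0.0]
contact_force: [0.0, 1.5, 1.0]
gripper_width: 42.2
pos [ 735.9 -216.7  261.8] toolx yaw 0.29 tilt [-0.001 -0.001 -1.   ] j [-0.08  0.66  0.37 -0.   -1.28 -2.77] w 42.2 F [0.  1.5 1. ] t 19.6833
tool delta m [-0.1317 -0.018   0.1399] world mm [-131.4  -20.3 -139.8] twist -1.1400
(array([ 459.91585105, -290.88493061]), np.float64(31.877897570425606))
```

View pics/s19.png

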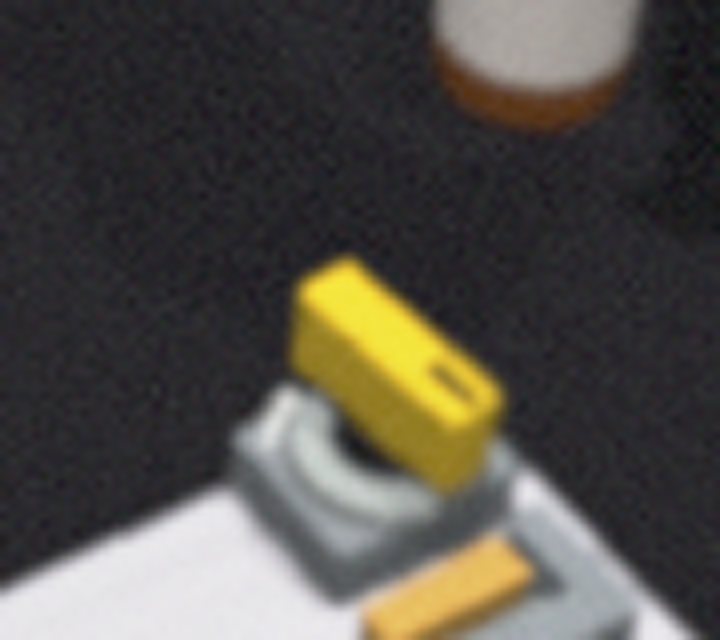

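View pics/t19.png

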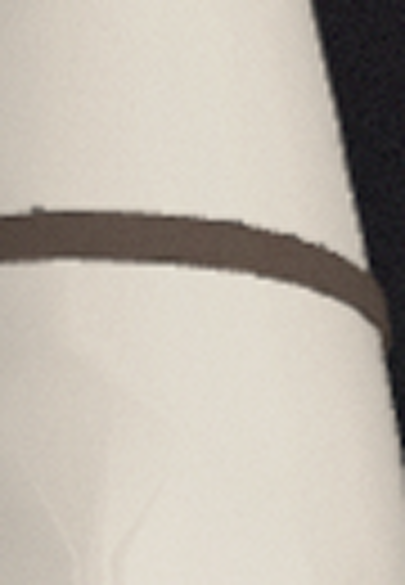

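View pics/s20.png

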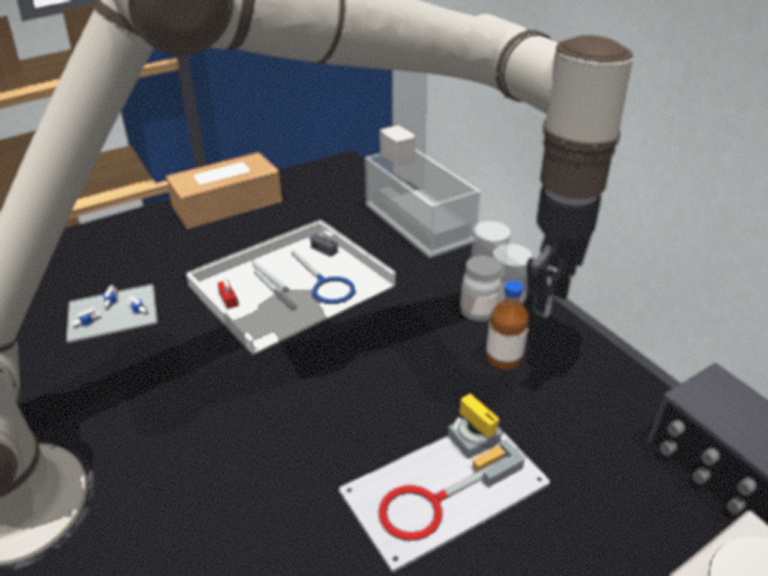

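View pics/t20.png

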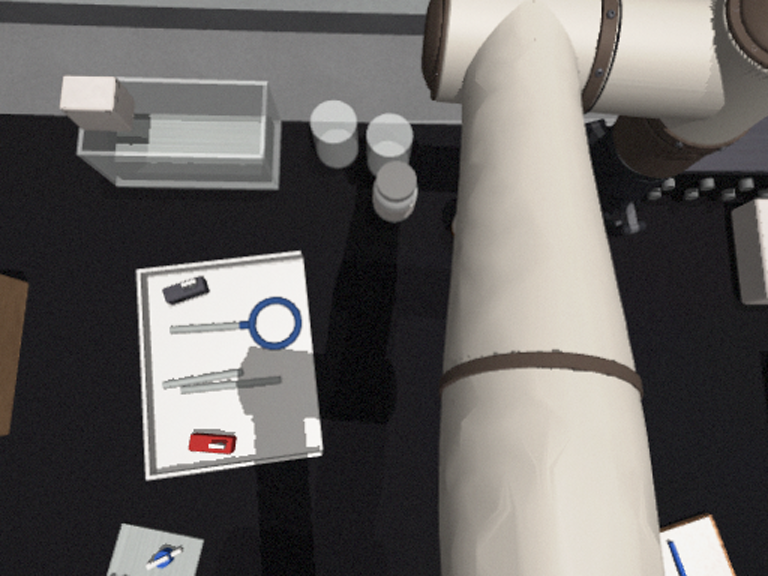

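```bash

python3 -m crank '{"delta_pos":[[-0.02,-0.01,-0.01],[-0.025,-0.02,-0.01],[-0.025,-0.03,0],[-0.025,-0.03,0],[-0.025,-0.03,0],[-0.025,-0.03,0],[-0.025,-0.03,0],[-0.02,-0.03,0]],"twist":[0,0,0,0,0,0,0,0]}' 
python3 -m crank '{"delta_pos":[[-0.02,-0.03,0],[-0.01,-0.03,0],[0,-0.02,0],[0,0,0],[0,0,0]],"twist":[0,0,0,0,0]}' 
python3 -c "
from h import *
goto(604.5,-237,122,1.43)
shot('top','t21.png',(345,185,425,260),9)
shot('top','t22.png',k=1.5)"
```

```text
clock: 20.55
position: [487.6, -71.2, 284.6]
ee_rot: [0.99, 0.142, 0.0, -0.0]
contact_force: [0.2, 0.7, 0.8]
gripper_width: 42.8
clock: 20.97
position: [446.3, -26.9, 284.4]
ee_rot: [0.988, 0.157, -0.001, -0.016]
contact_force: [0.3, -0.1, 0.1]
gripper_width: 42.3
pos [446.3 -26.9 284.4] toolx yaw 0.3144 tilt [ 0.004 -0.032 -0.999] j [ 0.29  0.1  -0.42 -0.04 -1.05 -3.1 ] w 42.3 F [ 0.3 -0.1  0.1] t 20.9667
tool delta m [0.0849 0.2538 0.1547] world mm [ 158.2 -210.1 -162.4] twist -1.1156
```

View pics/t21.png

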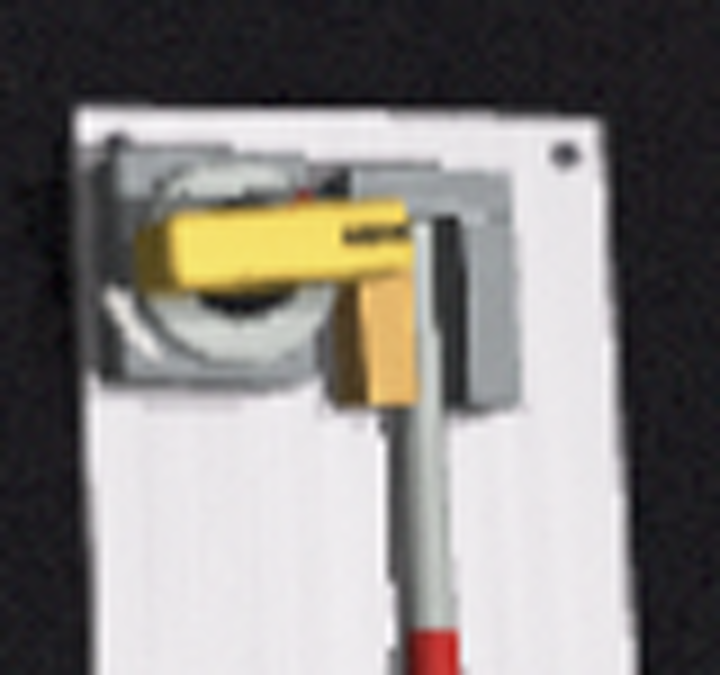

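View pics/t22.png

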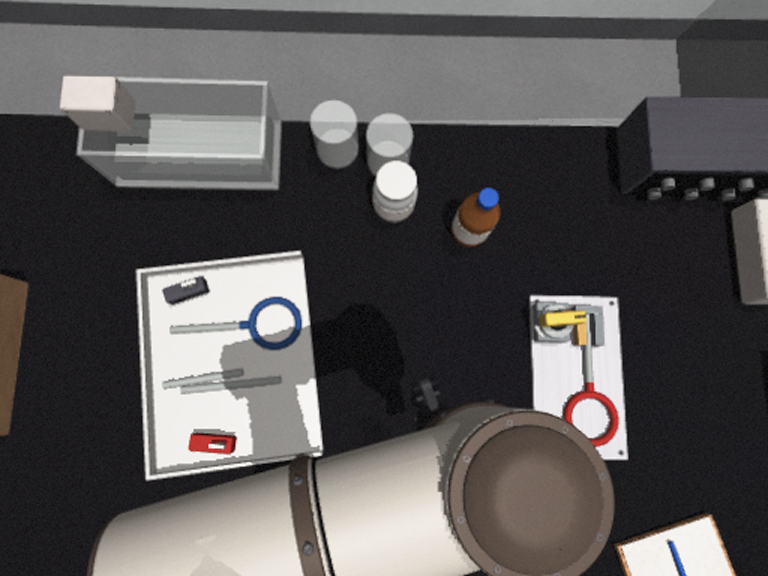

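```bash

python3 -m crank '{"delta_pos":[[0,0,0],[0,0,0],[0,0,0],[0,0,0],[0,0,0],[0,0,0]],"twist":[-0.12,-0.12,-0.12,-0.12,0,0]}' 
python3 - <<'E'
from h import *
s=arm.read_state();print(s["joints"])
T=lambda a,b:(a/9+345-.5,b/9+185-.5)
C=np.array([525.,-290.5]);yw=-.0159
def toC(P): 
    d=P[:,:2]-C; R=np.array([[np.cos(yw),np.sin(yw)],[-np.sin(yw),np.cos(yw)]]); return d@R.T
print("stem l/r at rows 400? 560",toC(plane("top",[T(418,450),T(455,450),T(413,580),T(455,580)],14)))
print("wall inner top",toC(plane("top",[T(466,240),T(468,390)],32)),"outer",toC(plane("top",[T(520,400)],32)))
print("jaw inner top",toC(plane("top",[T(413,300),T(415,400)],29)),"plate right edge",toC(plane("top",[T(603,150),T(632,600),T(75,110)],8)))
m=plane("top",[T(303,193)],40)[0];k=np.array([604.5,-237]);d=m[:2]-k;print("mark",d,np.hypot(*d),np.arctan2(d[1],d[0]))
p,_=imaging.get_image("top");print(redring("top",p,14,(360,240,430,330)))
r=redring("top",p,14,(360,240,430,330))
if r: print(toC(r[0][None]))
p,_=imaging.get_image("side");r=redring("side",p,14,(200,250,320,384));print(r,toC(r[0][None]))
E
```

```text
clock: 21.57
position: [446.5, -27.2, 283.1]
ee_rot: [0.923, 0.385, 0.002, -0.016]
contact_force: [-0.2, -0.1, -0.8]
gripper_width: 42.7
[ 0.28653     0.10179159 -0.41733999 -0.03777993 -1.05204882 -2.61937009]
stem l/r at rows 400? 560 [[34.92307525  1.16738861]
 [35.15127269 -8.47535965]
 [ 1.49973942  4.11696598]
 [ 1.75158321 -6.74677841]]
wall inner top [[87.57500074 -6.51438796]
 [49.00885648 -5.04669975]] outer [[ 46.77869598 -18.20756807]]
jaw inner top [[72.12032098  6.68069443]
 [46.42854555  7.41287083]] plate right edge [[116.23203816 -54.55308097]
 [ -2.06130712 -55.05184174]
 [123.53931274  86.11545519]]
mark [ 18.55220837 -17.04360153] 25.19263361483488 -0.7430419265322968
None
(array([ 459.91585105, -290.88493061]), np.float64(31.877897570425606)) [[-65.06980202  -1.41967632]]
```

```bash
python3 -c "
from bench import job_done
print(job_done())"
```

```text
the job is handed in; nothing more can be done
None
```

The red ring is clamped in the bench clamp and the job is handed in at about 22 s of robot time. No verdict was reported.

**What I did**
- I pinched the red ring's stem in the tray and slid the ring along the floor, out through the open side. The loose rod on top slid off and stayed in the tray with the other parts.
- I carried the ring to the clamp, lowered the stem into the slot, and pushed it forward until I felt about 5 N against the stop.
- I turned the yellow knob clockwise by about 1.34 rad, then let go and moved the arm clear.

**What the last checks showed**
- **Ring position:** in the clamp's frame the side camera puts the ring's centre at x = -65.1 mm, y = -1.4 mm, so the stem's end is home. The stem lies along the slot.
- **Jaw:** it reads at y of about 7 mm, against the 6 mm expected when tight on the stem, which is within the calibration error.
- **Clutch:** the collar's red mark is visible about 0.7 rad from the bar's end, which agrees with an estimated slip of about 0.67 rad.
- **Surroundings:** the jar and bottle are at the same pixels as at the start, and all the other parts are still in the tray.

**What disagreed or went less than cleanly**
- The gripper read 9.3 mm on the 12 mm stem, though the grip held.
- The wrist moment about the tool's axis did not rise noticeably when the clutch slipped, so the slip is judged from the mark and the turned angle.
- The two cameras differ by 2–3 mm on the clamp's position.
- On the final retreat the last joint reached the end of its range, about -3.1 rad as read. I turned it back straight away.
- The top camera could not give a final fix of the ring's centre, because the arm partly hid the ring from it.

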